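# Open the stirrer dispenser by its pinch lid and load the red refill

### The arm

A 6-joint arm with a two-finger parallel gripper is mounted at the origin on the work surface. World frame = base frame: x ahead of the robot, y to its left, z up, the work surface at z = 0. Lengths are in mm, angles in rad, forces in N, time in s.
With the tool pointing down it reaches from about 250 to 775 mm from the base axis. Payload 8.9 kg.
Tool frame: the origin (TCP) lies on the front face of the gripper's body, between the roots of the fingers; the fingertips stand 73 mm ahead of it and the grasp point (between the pads) lies 54 mm ahead of it; y points along the fingers, z is the direction in which the jaws open and shut, and the axes are right-handed (so a half turn about y gives the same grasp; the last joint's range is limited). The gripper opens to 85 mm and grips with 20 to 120 N. Pads are 22 mm wide; open, the fingers measure 114 mm over their backs; the gripper's body (76 mm by 85 mm) begins 54 mm behind the grasp point. The pads swing forward as they close: fully open they stand 13 mm farther back than shut.
Start: joints at [0.996, 0.291, -0.153, 1.127, 0, 1.431], TCP at [221.616, 475.931, 303.905] pointing down, gripper open.
Joint ranges: [-2.52, 2.52], [-0.91, 1.74], [-1.3, 1.37], [-1.96, 2.02], [-1.52, 1.47], [-3.14, 3.14]. Speed limits (rad/s): [2.22, 2.22, 2.79, 3.14, 3.14, 3.14].

### API

Orientations are given as a unit quaternion [w, x, y, z].
In Python, from station import * gives the robot as it stands. The module is installed in compiled form; this text tells all that it offers.
- The arm moves only by the tool send_rows, never from a script. Its argument "moves" is a list of rows, each an object of numbers: "grip": the finger opening in mm, from 0 to 85.4; "dx", "dy", "dz": the shift along the world's x, y, z in mm; "spin": the turn about the world's z in rad. In form: [{"grip": .., "dx": .., "dy": .., "dz": .., "spin": ..}, ...]. A call has 1 to 20 rows; each row is the pose to reach, as a shift and turn from the pose commanded when the call began; what a row does not reach only later rows make up. A row lasts 1/10 s, in which the tool goes at most 50 mm and 8.59 degrees, less where a joint would pass 70% of its speed; a pose out of reach is approached as far as the arm can. A call with a gripper value outside its range is refused whole. The fingers move at their own pace and stop on an object; "grip_force" is the grip in N (left out, the last holds). Time passes only in rows, so rows that repeat a pose let the fingers close. It gives the time, the measured TCP pose, the force and the opening at its end, in the units of the state.
- state(): the state, without advancing time (a new reading comes with each control period).
- capture(name): name is "scene" or "top" or "wrist"; returns a dict with "image" (400x640x3 uint8, red, green, blue), "vfov" (degrees; the focal length in pixels is half the picture's height over the tangent of half this angle, whatever the lens; pixels are square), "cx", "cy" (the principal point, pixels), "origin" and "orientation" of the camera in the world; the wrist camera has in their place "mount" (4x4, takes a point from camera to tool coordinates, whose origin is the TCP and whose axes are the tool frame's). Camera axes: x right, y down, z forward; pixel columns grow to the right and rows downward; lengths in mm; the calibration is good to about 2 mm. A picture is of the moment at which its call begins: read the wrist's pose just before it. There is no depth.
- hand_in(): hands the job in, once; it reports no verdict.
Trained networks look in a picture, given as the dict that the camera call returned (one of the last four; its "shot" number tells which), for a name from the list of things; names that differ only in an ending like _2 or _b are one class to them, and where a whole thing is asked for, a point or a joint stands for the part that bears it (a point fixed in the world has none). Each returns a list of dicts, best first, with "conf" (0 to 1); they miss things now and then, are a little off and sometimes report something else, mostly with a low value. They report only what shows in the picture. A call takes as long as a camera call.
- spot_in(name, picture): "uv" ([column, row] in pixels, amid what is visible of it).
- landmark_of(name, picture): "uv" ([column, row] in pixels: a listed point, or the origin of a listed thing).
The state is a dict: "t": time; "q": joint angles; "qvel": joint speeds; "effort": joint torques, N m; "position": TCP position; "ee_rot": TCP orientation; "contact_force": force on the tool from outside, world axes, zero at the start; "moment": the same for the moment, N m; "width": finger opening in mm.
Only numpy, scipy, OpenCV 4.12 (cv2) and the standard library are available. Lean on these libraries where they do the work, as an engineer would, in place of code of your own. Each camera call takes 0.05 s, during which the arm holds its last target.

### The job

The stirrer dispenser needs loading: pinch the two yellow buttons of its lid together to free the catches, draw the lid off along the leaning hopper and set it down upright, not dropped, in the middle of the cork mat. Then take the bundle of red stirrers out of the plywood crate and slide it lengthwise into the open hopper until it is fully home. Leave the lid off, and leave everything else where it stands.

Things in the scene. Friction and masses are not known exactly. Their poses are not given: they have to be found in the camera images.
- dispenser: Push dispenser for stirrers, fixed. Black base 190 x 130 x 14 mm with a short steel tray carrying a few fixed red stirrers in front, and a blue hopper leaning over it. Origin: under the base, on the work surface; x points from its front (tray side) to its back. The mouth of the hopper is 30 mm in front of the origin (-x) and 175 mm up.
- hopper: Blue square hopper, fixed, leaning 0.55 rad (31.5 deg) from vertical towards the dispenser's front. Origin: middle of the mouth, in the rim plane. z points out of the mouth along the axis, y is level, along the line of the lid's buttons; x points up and back. Outside 82 x 82 mm, chamber 72 x 72 mm, walls 5 mm. It is open for the bundle once the lid is off.
- hopper_floor (a point): Middle of the chamber's floor, 116 mm from the rim along the hopper's -z. At the rim two steel lips on the +y and -y walls, 40 mm long and 5 mm thick, stick 6 mm inward and leave 60 mm between them; the barbs of the lid hook below them. A bundle let go in the mouth slides down to the floor by itself.
- lid: White square lid, 92 x 92 mm, loose, about 0.13 to 0.25 kg, at first seated on the rim its frame within 2 mm of the hopper's. Origin: middle of the underside of its 6 mm top plate; z points out of its top. Its skirt reaches 16 mm below the plate, round the hopper's outside with 1.5 mm to spare: pull straight along the hopper's z. Upright it stands on the skirt, origin 16 mm above its support.
- lid_pinch (a point): Where to pinch: midway between the two yellow button faces, 29 mm above the lid's origin, fingers closing along the lid's y. A grey block, 40 (x) x 44 (y) mm, 6 to 44 mm above the origin, carries a button on its +y and -y sides. Button faces: 30 mm wide (x), 13 to 43 mm above the origin, 62 mm apart, 48 mm when both are fully pressed.
- button_left (a joint): Travel of the yellow button on the lid's +y side, m: 0 out, 0.007 fully pressed. Spring: 2 N to start it, 5.5 N fully in. Its barb locks the lid to the hopper until the button is in by about 5 mm; it springs back when let go, so keep both pinched while drawing the lid off.
- button_right (a joint): Travel of the yellow button on the lid's -y side, m: 0 out, 0.007 fully pressed. Same spring.
- mat: Cork mat, fixed, 150 x 150 mm, 4 mm thick, lying flat. Origin: middle of its underside, on the work surface.
- crate: Open plywood crate, fixed, 192 x 192 mm outside, 66 mm high, walls and floor 6 mm. Origin: middle of its underside. Four things stand upright in it, one near each corner, about 40 mm off its middle lines; which stands where varies.
- refill: The bundle of red stirrers to load: upright round bundle, diameter 40 mm, 110 mm long, red with two pale paper bands, 0.08 to 0.15 kg. Origin: middle of its lower end; z points along it to the upper end.
- straws: Bystander in the crate: bundle of the same size and shape as the refill but green. Origin: middle of its lower end.
- shaker: Bystander in the crate: white jar with a steel cap, diameter 40 mm, 80 mm tall. Origin: middle of its underside.
- filters: Bystander in the crate: cardboard box 44 x 38 mm, 85 mm tall. Origin: middle of its underside.
- mug: Bystander: red enamel mug, diameter 84 mm, 85 mm tall. Origin: middle of its underside.
- dripper: Bystander: white ceramic dripper on its matching base, one piece, 120 mm across, 115 mm tall. Origin: middle of its underside.
- sugar_jar: Bystander: clear glass sugar jar with a steel lid, diameter 90 mm, 133 mm tall with its knob. Origin: middle of its underside.
- spoon: Bystander: steel spoon 150 mm long lying on the surface. Origin: on its underside, midway along.

How it is judged (in metres and radians):
On the way, in this order (a step that is already met when the one before it is completed fails the run):
1. both buttons are pinched in by more than 5 mm while the lid is still seated (value of joint each of button_left, button_right above 0.005 m and distance between lid and hopper below 0.006 m), for 0.1 s.
2. the lid stands upright on the mat, let go (horizontal distance between lid and mat below 0.035 m and height (world z) of lid below 0.024 m and angle between lid's own z axis and vertical below 0.1 rad and contact force between the fingers and lid below 0.05 N), for 0.3 s.
At the end, for the whole second after the job is handed in: The lid stands upright (within 0.1 rad) and at rest on the cork mat, its middle within 35 mm of the mat's middle; the red bundle lies lengthwise in the hopper (within 0.2 rad of its axis), its lower end at least 108 mm below the rim (the floor is at 116 mm), at rest (horizontal distance between lid and mat below 0.035 m and height (world z) of lid below 0.024 m and angle between lid's own z axis and vertical below 0.1 rad and linear speed of each of lid, refill below 0.02 m/s and z of refill in the frame of hopper below -0.108 m and angle between the z axis of refill and the z axis of hopper, either way round below 0.2 rad and distance between refill and hopper below 0.125 m); the robot touches nothing.
It fails at once if the lid is dropped (falls free faster than 0.5 m/s) (contact force between the fingers and lid below 0.01 N and linear speed of lid above 0.5 m/s).
It fails at once if something else in the crate is shoved by more than 40 mm, or tipped over (distance of any of straws, shaker, filters from where it was at the start of the episode above 0.04 m or angle between any of straws, shaker, filters's own z axis and vertical above 0.5 rad).
It fails at once if a bystander on the shelf is shoved by more than 40 mm, or tipped over (distance of any of mug, dripper, sugar_jar, spoon from where it was at the start of the episode above 0.04 m or angle between any of mug, dripper, sugar_jar's own z axis and vertical above 0.5 rad).
It also fails if it takes over 58 s, if anything falls off the work surface, if the arm or the gripper's body presses on something with over 40 N, if the wrist force passes 120 N, or if a joint passes its speed limit or range.

## Working session

There is one attempt and no reset: what is moved stays moved. The work goes in short steps, Python scripts to look and compute and a tool call to move; the robot and the scene stay as the last step left them, time stands still between calls to the robot, and variables do not carry over. Pictures are saved under pics/ and viewed, and the job is handed in when it is done.

Besides the shell and the picture viewer there is one more tool, called after "Call:" as name(argument=value, ...) on one line, values as JSON. send_rows: Moves the arm, as the interface text tells. Its arguments: {"type":"object","properties":{"moves":{"type":"array","items":{"type":"object","properties":{"grip":{"type":"number"},"dx":{"type":"number"},"dy":{"type":"number"},"dz":{"type":"number"},"spin":{"type":"number"}}}},"grip_force":{"type":"number"}},"required":["moves"]}

```bash
mkdir -p pics; cat > h.py <<'E'
from station import *
import numpy as np, cv2
from scipy.spatial.transform import Rotation as R
def rot(q): return R.from_quat([q[1],q[2],q[3],q[0]]).as_matrix()
def cam(p):
    f=p["image"].shape[0]/2/np.tan(np.radians(p["vfov"])/2)
    if "mount" in p:
        s=p["st"]; T=np.eye(4);T[:3,:3]=rot(s["ee_rot"]);T[:3,3]=s["position"]
        M=T@np.array(p["mount"]); return f,M[:3,:3],M[:3,3]
    o=np.array(p["orientation"]); 
    return f,(rot(o) if o.shape==(4,) else o),np.array(p["origin"])
def shot(n,fn=None):
    s=state(); p=capture(n); p["st"]=s
    if fn: cv2.imwrite("pics/"+fn,p["image"][:,:,::-1])
    return p
def ray(p,uv):
    f,Rm,o=cam(p); d=Rm@np.array([(uv[0]-p["cx"])/f,(uv[1]-p["cy"])/f,1]); return o,d/np.linalg.norm(d)
def atz(p,uv,z):
    o,d=ray(p,uv); return o+d*(z-o[2])/d[2]
def proj(p,X):
    f,Rm,o=cam(p); c=(np.asarray(X,float)-o)@Rm; return np.stack([p["cx"]+f*c[...,0]/c[...,2],p["cy"]+f*c[...,1]/c[...,2]],-1)
def tri(rs):
    A=np.zeros((3,3));b=np.zeros(3)
    for o,d in rs:
        P=np.eye(3)-np.outer(d,d);A+=P;b+=P@o
    X=np.linalg.solve(A,b); return X,[np.linalg.norm((np.eye(3)-np.outer(d,d))@(X-o)) for o,d in rs]
E
cat > a.py <<'E'
from h import *
ps={n:shot(n,n+"0.png") for n in ("scene","top")}
for n,p in ps.items():
    print(n,p["vfov"],p["cx"],p["cy"],p["origin"],p["orientation"])
L={}
for nm in "dispenser hopper hopper_floor lid lid_pinch button_left button_right mat crate refill straws shaker filters mug dripper sugar_jar spoon".split():
    L[nm]={}
    for n,p in ps.items():
        try:
            r=landmark_of(nm,p)
        except Exception as e: r=[]; print(e)
        if r: L[nm][n]=r[0]; 
    print(nm,{n:(np.round(r["uv"],1).tolist(),round(r["conf"],2)) for n,r in L[nm].items()},end=" ")
    if len(L[nm])==2:
        X,e=tri([ray(ps[n],L[nm][n]["uv"]) for n in ps]); print(X.round(1),np.round(e,1))
    else: print()
s=state(); print(s)
import pickle; pickle.dump(ps,open("ps0.pkl","wb"))
E
python3 a.py
```

```text
scene 54.01007561946234 317.3408206016477 202.013115110585 [1420.43049067 -191.80696633  709.29531342] [-0.37071214  0.69910876  0.53504872 -0.29587551]
top 52.721905514429025 323.20632488641826 206.9143974712936 [ 422.27868401   -4.35674891 1131.38469934] [ 0.07111416 -0.69882185  0.70912998 -0.06103661]
dispenser {'scene': ([206.2, 250.9], 0.56), 'top': ([432.2, 243.0], 0.78)} [ 5.292e+02 -2.921e+02  3.000e-01] [0.6 0.6]
hopper {'scene': ([196.3, 190.9], 0.94)} 
hopper_floor {'scene': ([199.5, 236.8], 0.89), 'top': ([439.7, 231.8], 0.6)} [ 551.9 -297.3   68.6] [0.4 0.4]
lid {'scene': ([196.9, 191.8], 0.76), 'top': ([448.5, 249.3], 0.65)} [ 497.3 -285.5  173.8] [0.3 0.3]
lid_pinch {'scene': ([194.9, 182.3], 0.93), 'top': ([454.4, 251.6], 0.85)} [ 490.  -288.4  199.3] [2.8 2.8]
it knows: crate, dispenser, dripper, filters, hopper, hopper_floor, lid, lid_pinch, mat, mug, refill, shaker, spoon, straws, sugar_jar
it knows: crate, dispenser, dripper, filters, hopper, hopper_floor, lid, lid_pinch, mat, mug, refill, shaker, spoon, straws, sugar_jar
button_left {} 
it knows: crate, dispense
[... 1258 characters left out ...]
[663.9 -41.5  11.9] [0. 0.]
{'t': 1.6, 'q': array([ 9.95714803e-01,  2.90701686e-01, -1.53425324e-01,  1.12669877e+00,
        1.68362079e-05,  1.43148600e+00]), 'qvel': array([ 1.21484717e-03, -1.00078192e-03,  3.80166657e-05, -1.28041564e-03,
       -9.39579530e-04,  1.37911991e-03]), 'effort': array([-1.11693476e-03, -5.37016153e+01,  3.31640589e+01,  1.69445291e-03,
       -2.31844069e-04, -1.76360788e-05]), 'position': array([221.59854059, 475.926958  , 303.89476315]), 'ee_rot': array([-0.69038076,  0.69039611, -0.15286145,  0.15284301]), 'contact_force': array([ 0.36866027, -0.15291439, -0.85053772]), 'moment': array([-0.02872381,  0.02081216, -0.0327282 ]), 'width': 85.41301220823608}
```

View images.

View pics/scene0.png

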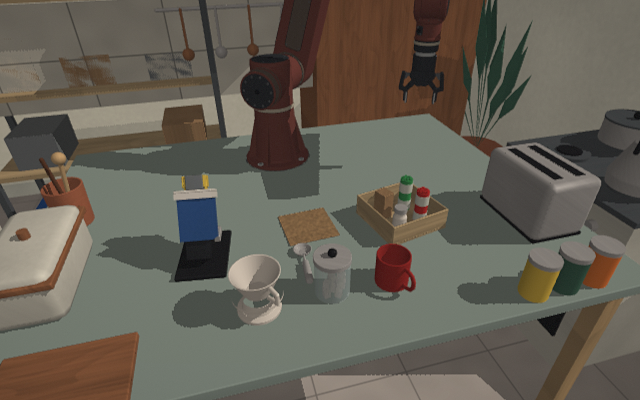

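View pics/top0.png

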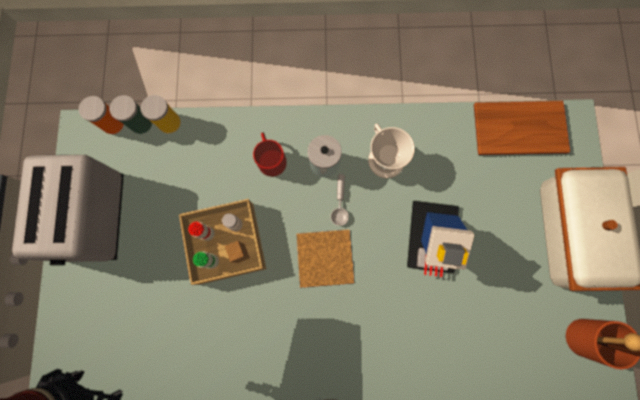

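```bash
python3 - <<'E'
import pickle,cv2
ps=pickle.load(open("ps0.pkl","rb"))
a=ps["scene"]["image"][140:290,130:270]; b=ps["top"]["image"][180:300,380:500]
c=ps["top"]["image"][195:295,170:290]
cv2.imwrite("pics/za.png",cv2.resize(a,None,fx=4,fy=4,interpolation=cv2.INTER_CUBIC)[:,:,::-1])
cv2.imwrite("pics/zb.png",cv2.resize(b,None,fx=5,fy=5,interpolation=cv2.INTER_CUBIC)[:,:,::-1])
cv2.imwrite("pics/zc.png",cv2.resize(c,None,fx=5,fy=5,interpolation=cv2.INTER_CUBIC)[:,:,::-1])
E
```

```text
(no output)
```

View pics/za.png

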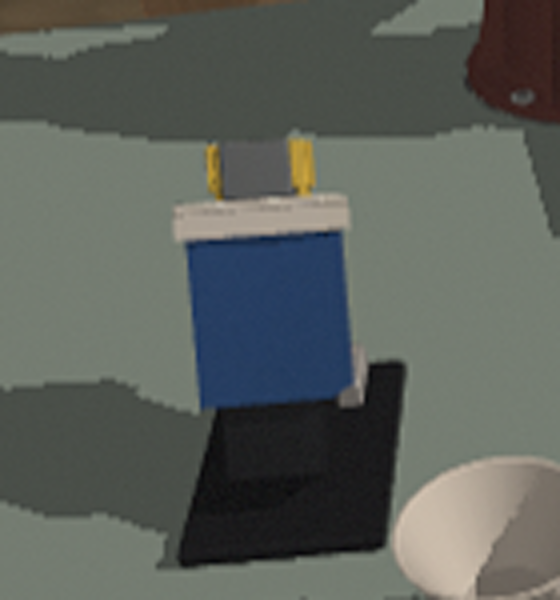

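View pics/zb.png

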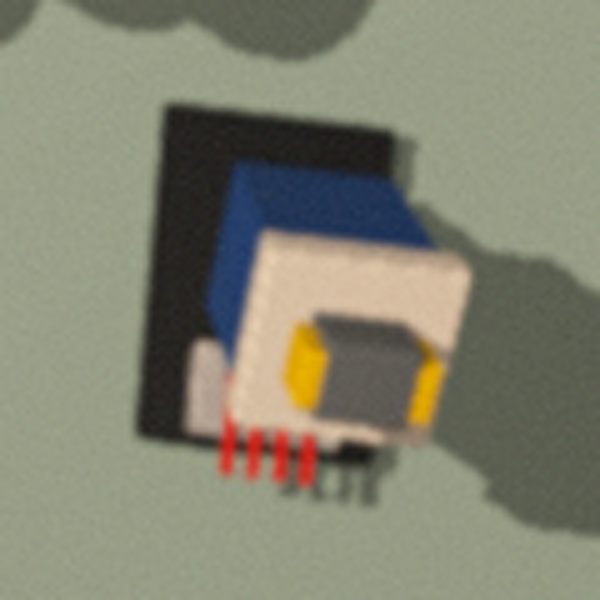

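View pics/zc.png

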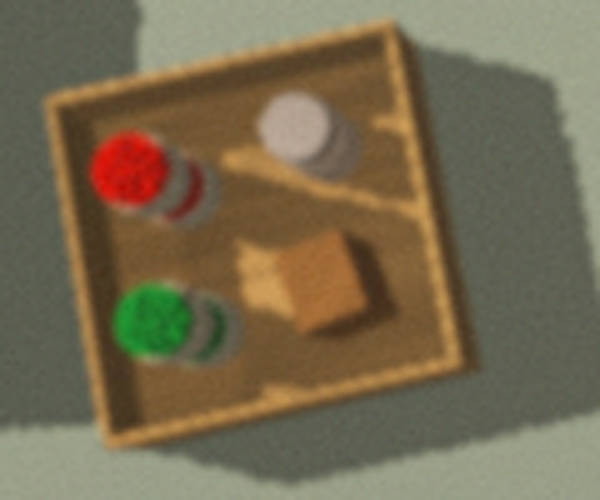

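```bash
cat > fit.py <<'E'
from h import *
import pickle
from scipy.optimize import least_squares
ps=pickle.load(open("ps0.pkl","rb"))
th=.55
def Rz(a): c,s=np.cos(a),np.sin(a); return np.array([[c,-s,0],[s,c,0],[0,0,1]])
Rh=np.array([[np.cos(th),0,-np.sin(th)],[0,1,0],[np.sin(th),0,np.cos(th)]])
def hop(p): return Rh@np.array(p,float)+[-30,0,175]
T=[((95,65,14),(165,103)),((95,-65,14),(395,132)),((-95,65,14),(138,437)),
   (hop((46,46,6)),(260,232)),(hop((46,-46,6)),(472,265)),(hop((-46,46,6)),(230,425)),
   (hop((20,31,28)),(300,345-0)) ][:6]
S=[((95,65,14),(385,546)),((95,-65,14),(182,560)),(hop((46,46,6)),(348,198)),(hop((46,-46,6)),(175,208)),
   (hop((20,31,43)),(312,140))]
obs=[("top",x,(380+u/5,180+v/5)) for x,(u,v) in T]+[("scene",x,(130+u/4,140+v/4)) for x,(u,v) in S]
def res(p,full=False):
    out=[]
    for n,x,uv in obs:
        X=Rz(p[2])@np.array(x,float)+[p[0],p[1],0]
        out.append(proj(ps[n],X)-uv)
    return np.concatenate(out)
if __name__=="__main__":
    r=least_squares(res,[529,-292,0],loss="soft_l1")
    print(r.x,res(r.x).reshape(-1,2).round(1).tolist())
    A=Rz(r.x[2])
    W=lambda x:A@np.array(x,float)+[r.x[0],r.x[1],0]
    print("mouth",W(hop((0,0,0))),"pinch",W(hop((0,0,29))),"axis",A@Rh[:,2],"yaxis",A[:,1])
    st=state(); print(rot(st["ee_rot"]).round(3))
    # mat
E
python3 fit.py
```

```text
[ 5.37947227e+02 -2.90189389e+02 -1.50635709e-01] [[-0.8, 2.2], [-0.5, 2.5], [-2.2, 3.1], [1.2, -1.2], [-1.1, -2.4], [-0.7, -4.7], [0.6, -5.6], [-0.6, -4.8], [-5.8, 0.5], [-0.6, 0.6], [-2.1, 0.8]]
mouth [ 508.28695046 -285.68738887  175.        ] pinch [ 493.30067105 -283.4126888   199.72321114] axis [-0.51676826  0.07843793  0.85252452] yaxis [0.15006667 0.98867588 0.        ]
[[ 0.907 -0.     0.422]
 [-0.422 -0.     0.907]
 [-0.    -1.    -0.   ]]
```

```bash
cat > fit2.py <<'E'
from fit import *
def res2(p):
    out=[]
    for n,x,uv in obs:
        x=np.array(x,float)
        if x[2]==14: x=x+[p[3],0,0]
        out.append(proj(ps[n],Rz(p[2])@x+[p[0],p[1],0])-uv)
    return np.concatenate(out)
r=least_squares(res2,[529,-292,-.1,0],loss="soft_l1")
print(r.x,res2(r.x).reshape(-1,2).round(1).tolist())
A=Rz(r.x[2])
W=lambda x:A@np.array(x,float)+[r.x[0],r.x[1],0]
print("mouth",W(hop((0,0,0))),"pinch",W(hop((0,0,29))),"floor",W(hop((0,0,-116))),"axis",A@Rh[:,2],"yaxis",A[:,1])
E
python3 fit2.py
```

```text
[ 5.32616746e+02 -2.89696202e+02 -1.44191533e-01  1.48372120e+01] [[-0.7, -0.9], [-0.3, -0.9], [-1.6, -0.2], [1.1, 1.2], [-1.2, -0.2], [-0.6, -2.3], [0.4, -3.2], [-1.3, -2.0], [-5.7, -0.7], [-0.3, -0.5], [-2.0, -0.2]]
mouth [ 502.9280744  -285.38543043  175.        ] pinch [ 487.92744769 -283.20735114  199.72321114] floor [ 562.93058122 -294.09774756   76.10715544] axis [-0.51726299  0.07510618  0.85252452] yaxis [0.1436924 0.9896224 0.       ]
```

```bash
cat > ov.py <<'E'
from fit import *
import sys
def wire(W):
    segs=[]
    def box(x0,x1,y0,y1,z0,z1,f,col):
        c=[f((x,y,z)) for x in(x0,x1) for y in(y0,y1) for z in(z0,z1)]
        for i in range(8):
            for b in (1,2,4):
                if not i&b: segs.append((W(c[i]),W(c[i|b]),col))
    I=lambda p:np.array(p,float)
    box(-80,110,-65,65,0,14,I,(255,0,255))
    box(-41,41,-41,41,-116,0,hop,(0,255,255))
    box(-46,46,-46,46,-16,6,hop,(0,255,0))
    box(-20,20,-22,22,6,44,hop,(255,0,0))
    box(-15,15,-31,31,13,43,hop,(255,255,255))
    return segs
def overlay(p,W,crop,k,fn):
    x0,x1,y0,y1=crop
    im=cv2.resize(p["image"][y0:y1,x0:x1],None,fx=k,fy=k,interpolation=cv2.INTER_CUBIC)
    for a,b,c in wire(W):
        u=((proj(p,np.array([a,b]))-[x0,y0]+.5)*k).round().astype(int)
        cv2.line(im,tuple(map(int,u[0])),tuple(map(int,u[1])),c,1)
    cv2.imwrite("pics/"+fn,im[:,:,::-1])
if __name__=="__main__":
    x=[float(a) for a in sys.argv[1:4]]; A=Rz(x[2]); W=lambda q:A@np.array(q,float)+[x[0],x[1],0]
    overlay(ps["scene"],W,(130,270,140,290),4,"ova%s.png"%sys.argv[4]); overlay(ps["top"],W,(380,500,180,300),5,"ovb%s.png"%sys.argv[4])
E
python3 ov.py 532.6 -289.7 -.144 1
```

```text
(no output)
```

View pics/ova1.png

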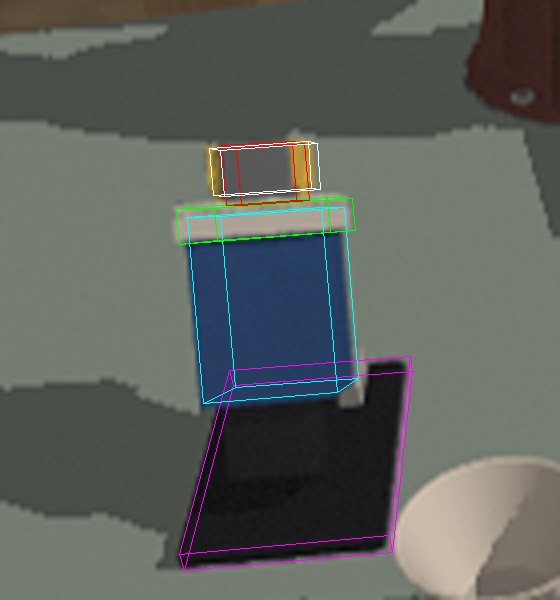

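View pics/ovb1.png

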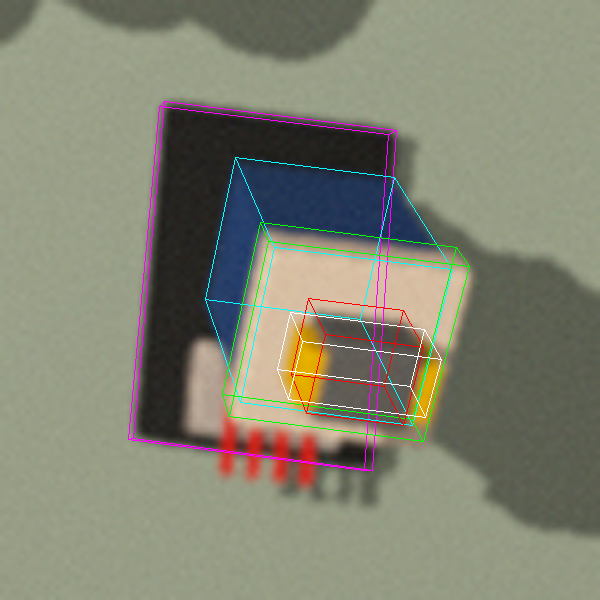

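Call:
send_rows(moves=[{"grip": 85, "dx": 266, "dy": -760, "dz": 40, "spin": 0.29}, {"grip": 85, "dx": 266, "dy": -760, "dz": 40, "spin": 0.29}, {"grip": 85, "dx": 266, "dy": -760, "dz": 40, "spin": 0.29}, {"grip": 85, "dx": 266, "dy": -760, "dz": 40, "spin": 0.29}, {"grip": 85, "dx": 266, "dy": -760, "dz": 40, "spin": 0.29}, {"grip": 85, "dx": 266, "dy": -760, "dz": 40, "spin": 0.29}, {"grip": 85, "dx": 266, "dy": -760, "dz": 40, "spin": 0.29}, {"grip": 85, "dx": 266, "dy": -760, "dz": 40, "spin": 0.29}, {"grip": 85, "dx": 266, "dy": -760, "dz": 40, "spin": 0.29}, {"grip": 85, "dx": 266, "dy": -760, "dz": 40, "spin": 0.29}, {"grip": 85, "dx": 266, "dy": -760, "dz": 40, "spin": 0.29}, {"grip": 85, "dx": 266, "dy": -760, "dz": 40, "spin": 0.29}, {"grip": 85, "dx": 266, "dy": -760, "dz": 40, "spin": 0.29}, {"grip": 85, "dx": 266, "dy": -760, "dz": 40, "spin": 0.29}, {"grip": 85, "dx": 266, "dy": -760, "dz": 40, "spin": 0.29}, {"grip": 85, "dx": 266, "dy": -760, "dz": 40, "spin": 0.29}, {"grip": 85, "dx": 266, "dy": -760, "dz": 40, "spin": 0.29}, {"grip": 85, "dx": 266, "dy": -760, "dz": 40, "spin": 0.29}])

```text
t: 3.4
position: [487.8, -285.8, 343.2]
ee_rot: [0.705, -0.705, 0.053, -0.052]
contact_force: [-0.3, 0.8, -0.0]
width: 85.4
```

```bash
cat > w.py <<'E'
from ov import *
p=shot("wrist","w1.png"); print(p["mount"],p["vfov"],p["st"]["position"])
pickle.dump(p,open("pw1.pkl","wb"))
for n in ("lid_pinch","lid","hopper"):
    for r in landmark_of(n,p)[:1]: print(n,r["uv"],r["conf"])
x=[532.6,-289.7,-.144]; A=Rz(x[2]); W=lambda q:A@np.array(q,float)+[x[0],x[1],0]
overlay(p,W,(0,640,0,400),1.25,"ovw1.png")
print(proj(p,W(hop((0,0,29)))),proj(p,W(hop((0,0,0)))))
E
python3 w.py
```

```text
[[ 1.40196284e-04  9.52585538e-01  3.04270889e-01 -7.84951509e+01]
 [ 7.81690803e-04 -3.04270903e-01  9.52585223e-01 -7.00065342e+01]
 [ 9.99999685e-01  1.04296846e-04 -7.87285004e-04 -1.21078492e+00]
 [ 0.00000000e+00  0.00000000e+00  0.00000000e+00  1.00000000e+00]] 71.20088492122275 [ 487.763234   -285.77769119  343.15832984]
lid_pinch [320.9, 200.3] 0.6
lid [319.7, 209.2] 0.79
hopper [598.3, 284.9] 0.74
[326.42183981 209.30296935] [325.97587732 215.57527037]
```

View pics/ovw1.png

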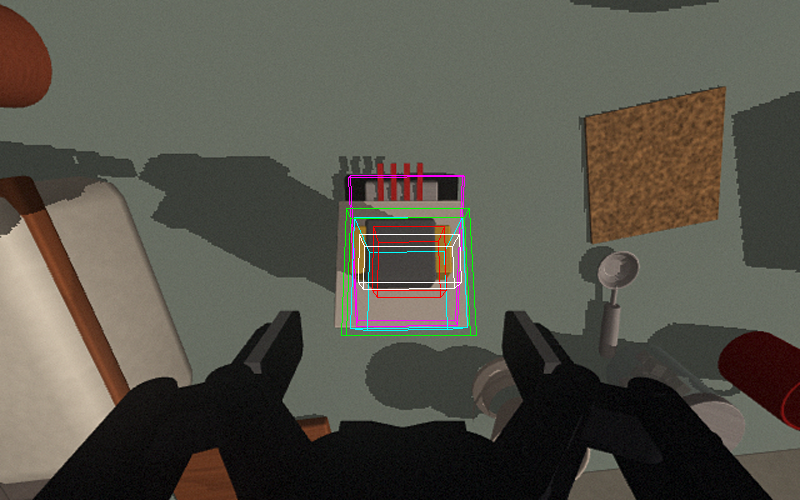

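```bash
python3 - <<'E'
import cv2
a=cv2.imread("pics/w1.png")[120:280,250:400]
cv2.imwrite("pics/zw.png",cv2.resize(a,None,fx=4,fy=4,interpolation=cv2.INTER_CUBIC))
E
```

```text
(no output)
```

View pics/zw.png

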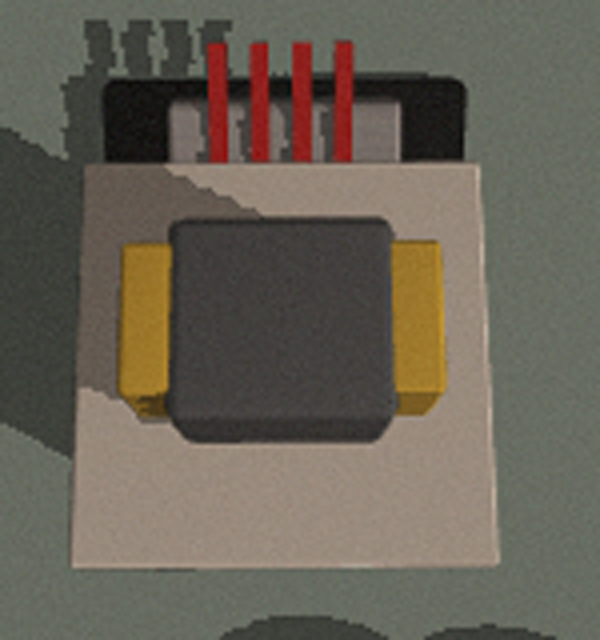

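```bash
cat > fit3.py <<'E'
from ov import *
pw=pickle.load(open("pw1.pkl","rb")); ps["wrist"]=pw
Wp=[(hop((-46,46,6)),(480,165)),(hop((-46,-46,6)),(84,163)),(hop((46,46,6)),(498,567)),(hop((46,-46,6)),(72,567)),
(hop((-15,-31,43)),(120,245)),(hop((15,-31,43)),(119,393)),(hop((-15,31,43)),(443,241)),(hop((15,31,43)),(446,392))]
obsW=[("wrist",x,(250+u/4,120+v/4)) for x,(u,v) in Wp]
S=[((95,65,14),(385,546)),((95,-65,14),(182,560)),(hop((-46,46,6)),(348,197)),(hop((46,-46,6)),(175,208))]
obsS=[("scene",x,(130+u/4,140+v/4)) for x,(u,v) in S]
obsT=obs[:6]
def go(o,z=False):
    def f(p):
        out=[]
        for n,x,uv in o:
            x=np.array(x,float)
            if x[2]==14: x=x+[p[3],0,0]
            out.append(proj(ps[n],Rz(p[2])@x+[p[0],p[1],p[4] if z else 0])-uv)
        return np.concatenate(out)
    r=least_squares(f,[530,-290,-.14,15,0]); 
    A=Rz(r.x[2]); W=lambda q:A@np.array(q,float)+[r.x[0],r.x[1],r.x[4]]
    print(r.x.round(3),"rms",np.sqrt((r.fun**2).mean()).round(2),"pinch",W(hop((0,0,29))).round(1),"mouth",W(hop((0,0,0))).round(1)); 
    print(r.fun.reshape(-1,2).round(1).tolist())
go(obsW);go(obsW,True);go(obsS);go(obsT);go(obsW+obsS+obsT)
E
python3 fit3.py
```

```text
[ 5.26821e+02 -2.93552e+02 -1.43000e-01  1.50000e+01  0.00000e+00] rms 0.64 pinch [ 482.1 -287.1  199.7] mouth [ 497.1 -289.3  175. ]
[[0.3, -1.2], [0.0, -0.2], [0.7, 0.2], [-1.2, 0.6], [0.3, -0.7], [-0.7, 0.8], [-0.1, -0.1], [0.6, 0.7]]
[ 5.27608e+02 -2.93680e+02 -1.43000e-01  1.50010e+01 -2.34300e+00] rms 0.46 pinch [ 482.9 -287.2  197.4] mouth [ 497.9 -289.4  172.7]
[[-0.2, -0.8], [0.5, 0.2], [0.2, -0.4], [-0.7, 0.0], [0.8, -0.4], [-0.2, 0.6], [-0.6, 0.2], [0.2, 0.5]]
[ 5.34868e+02 -2.89124e+02 -1.37000e-01  2.16950e+01  0.00000e+00] rms 0.7 pinch [ 490.1 -283.   199.7] mouth [ 505.1 -285.   175. ]
[[0.9, -0.9], [-1.3, 0.6], [0.6, 0.1], [-0.1, -0.0]]
[ 5.31598e+02 -2.90987e+02 -1.40000e-01  1.42090e+01  0.00000e+00] rms 0.96 pinch [ 486.9 -284.7  199.7] mouth [ 501.9 -286.8  175. ]
[[-0.4, -0.3], [-0.0, -0.5], [-1.0, 0.6], [1.7, 1.8], [-0.6, 0.1], [0.1, -1.8]]
[ 5.27172e+02 -2.92866e+02 -1.35000e-01  2.11040e+01  0.00000e+00] rms 1.34 pinch [ 482.4 -286.8  199.7] mouth [ 497.4 -288.8  175. ]
[[0.4, -1.3], [0.2, 0.5], [1.7, 0.0], [-0.3, 1.3], [0.6, -0.0], [-0.1, 1.4], [0.1, -0.1], [1.2, 0.6], [-0.7, -2.9], [-2.6, -1.4], [-1.0, -1.2], [-1.6, -1.3], [0.3, -1.0], [0.7, -1.5], [0.2, -0.2], [2.6, 3.8], [0.4, 1.9], [1.1, 0.2]]
```

```bash
python3 -c "
from h import *
s=state();print(s['t'],s['position'],rot(s['ee_rot'])[:,2],s['contact_force'])"
```

```text
3.6 [ 487.33463811 -282.63919126  344.11579313] [1.44062598e-01 9.89568512e-01 3.57503017e-04] [-0.17338411 -0.31682036 -0.71605539]
```

Call:
send_rows(moves=[{"grip": 85, "dx": -4, "dy": -3, "dz": -44, "spin": 0}, {"grip": 85, "dx": -4, "dy": -3, "dz": -44, "spin": 0}, {"grip": 85, "dx": -4, "dy": -3, "dz": -44, "spin": 0}, {"grip": 85, "dx": -4, "dy": -3, "dz": -44, "spin": 0}, {"grip": 85, "dx": -4, "dy": -3, "dz": -44, "spin": 0}])

```text
t: 4.1
position: [484.4, -287.3, 301.7]
ee_rot: [-0.705, 0.706, -0.051, 0.052]
contact_force: [0.1, 0.6, 0.2]
width: 85.0
```

```bash
python3 - <<'E'
from h import *
import pickle
p=shot("wrist","w2.png"); print(p["st"]["position"],p["st"]["qvel"].round(3)); pickle.dump(p,open("pw2.pkl","wb"))
a=p["image"][100:300,220:420]
cv2.imwrite("pics/zw2.png",cv2.resize(a,None,fx=3,fy=3,interpolation=cv2.INTER_CUBIC)[:,:,::-1])
E
```

```text
[ 484.39396498 -287.26642705  301.72012168] [-0.002  0.004 -0.006 -0.006 -0.     0.   ]
```

View pics/zw2.png

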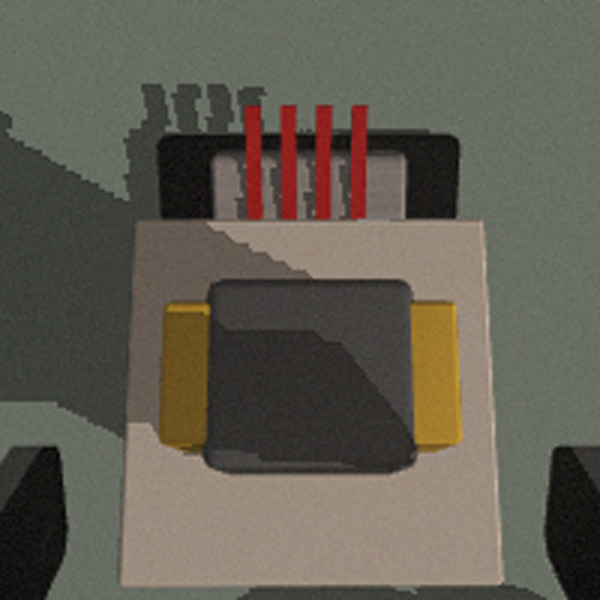

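```bash
python3 - <<'E'
import fit3 as F, pickle
from ov import *
F.ps["wrist"]=pickle.load(open("pw2.pkl","rb"))
L=[(484,222),(135,222),(502,584),(120,584),(164,303),(160,443),(456,301),(461,443)]
o=[("wrist",x,(220+u/3,100+v/3)) for (x,_),(u,v) in zip(F.Wp,L)]
print();F.go(o);F.go(o,True)
E
```

```text
[ 5.26821e+02 -2.93552e+02 -1.43000e-01  1.50000e+01  0.00000e+00] rms 0.64 pinch [ 482.1 -287.1  199.7] mouth [ 497.1 -289.3  175. ]
[[0.3, -1.2], [0.0, -0.2], [0.7, 0.2], [-1.2, 0.6], [0.3, -0.7], [-0.7, 0.8], [-0.1, -0.1], [0.6, 0.7]]
[ 5.27608e+02 -2.93680e+02 -1.43000e-01  1.50010e+01 -2.34300e+00] rms 0.46 pinch [ 482.9 -287.2  197.4] mouth [ 497.9 -289.4  172.7]
[[-0.2, -0.8], [0.5, 0.2], [0.2, -0.4], [-0.7, 0.0], [0.8, -0.4], [-0.2, 0.6], [-0.6, 0.2], [0.2, 0.5]]
[ 5.34868e+02 -2.89124e+02 -1.37000e-01  2.16950e+01  0.00000e+00] rms 0.7 pinch [ 490.1 -283.   199.7] mouth [ 505.1 -285.   175. ]
[[0.9, -0.9], [-1.3, 0.6], [0.6, 0.1], [-0.1, -0.0]]
[ 5.31598e+02 -2.90987e+02 -1.40000e-01  1.42090e+01  0.00000e+00] rms 0.96 pinch [ 486.9 -284.7  199.7] mouth [ 501.9 -286.8  175. ]
[[-0.4, -0.3], [-0.0, -0.5], [-1.0, 0.6], [1.7, 1.8], [-0.6, 0.1], [0.1, -1.8]]
[ 5.27172e+02 -2.92866e+02 -1.35000e-01  2.11040e+01  0.00000e+00] rms 1.34 pinch [ 482.4 -286.8  199.7] mouth [ 497.4 -288.8  175. ]
[[0.4, -1.3], [0.2, 0.5], [1.7, 0.0], [-0.3, 1.3], [0.6, -0.0], [-0.1, 1.4], [0.1, -0.1], [1.2, 0.6], [-0.7, -2.9], [-2.6, -1.4], [-1.0, -1.2], [-1.6, -1.3], [0.3, -1.0], [0.7, -1.5], [0.2, -0.2], [2.6, 3.8], [0.4, 1.9], [1.1, 0.2]]

[ 5.2649e+02 -2.9361e+02 -1.4200e-01  1.5000e+01  0.0000e+00] rms 0.88 pinch [ 481.8 -287.2  199.7] mouth [ 496.8 -289.4  175. ]
[[0.2, -1.6], [-0.2, -1.2], [1.0, 1.0], [-1.2, 1.2], [-0.3, -0.5], [-0.8, 0.9], [0.4, -0.1], [0.9, 0.7]]
[ 5.27678e+02 -2.93769e+02 -1.42000e-01  1.50000e+01 -2.74000e+00] rms 0.41 pinch [ 483.  -287.4  197. ] mouth [ 498.  -289.5  172.3]
[[-0.6, -0.8], [0.6, -0.5], [0.1, -0.0], [-0.3, 0.2], [0.6, -0.1], [0.1, 0.5], [-0.4, 0.3], [0.0, 0.3]]
```

Call:
send_rows(moves=[{"grip": 85, "dx": -1, "dy": 0, "dz": -20}, {"grip": 85, "dx": -1, "dy": 0, "dz": -34}, {"grip": 85, "dx": -1, "dy": 0, "dz": -43}, {"grip": 85, "dx": -1, "dy": 0, "dz": -43}, {"grip": 75, "dx": -1, "dy": 0, "dz": -43}, {"grip": 66, "dx": -1, "dy": 0, "dz": -43}], grip_force=30)

```text
invalid input
```

```bash
python3 - <<'E'
from h import *
s=state(); print(s["position"],s["contact_force"],s["width"])
p=shot("wrist","w3.png")
E
```

```text
[ 484.28027156 -287.26436242  301.4277787 ] [ 0.16884701 -0.68053253  0.64327017] 85.02954841168511
```

View pics/w3.png

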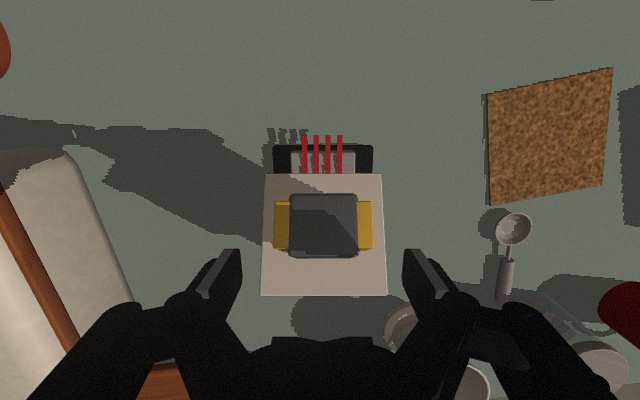

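Call:
send_rows(moves=[{"grip": 85, "dx": -1, "dy": 0, "dz": -20, "spin": 0}, {"grip": 85, "dx": -1, "dy": 0, "dz": -34, "spin": 0}, {"grip": 85, "dx": -1, "dy": 0, "dz": -43, "spin": 0}, {"grip": 85, "dx": -1, "dy": 0, "dz": -43, "spin": 0}, {"grip": 75, "dx": -1, "dy": 0, "dz": -43, "spin": 0}, {"grip": 66, "dx": -1, "dy": 0, "dz": -43, "spin": 0}], grip_force=30)

```text
t: 4.8
position: [483.0, -287.3, 257.7]
ee_rot: [-0.705, 0.705, -0.051, 0.052]
contact_force: [0.1, -0.7, 0.2]
width: 65.9
```

```bash
python3 - <<'E'
from h import *
s=state(); print(s["position"],s["contact_force"],s["width"])
p=shot("wrist","w4.png")
E
```

```text
[ 482.98107978 -287.33379322  257.71554918] [ 0.07816119 -0.72894712  0.162406  ] 65.93429686928043
```

View pics/w4.png

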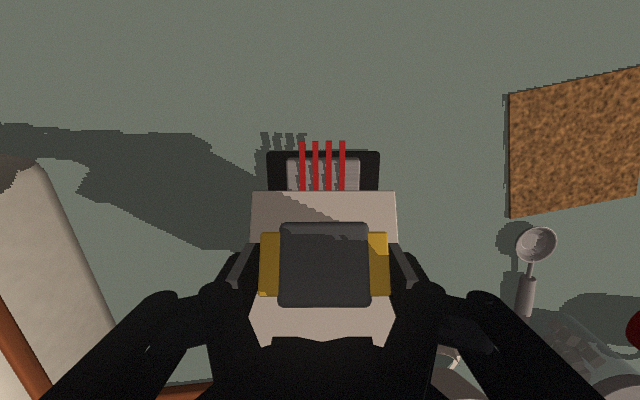

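Call:
send_rows(moves=[{"grip": 56, "dx": 0, "dy": 0, "dz": 0, "spin": 0}, {"grip": 48, "dx": 0, "dy": 0, "dz": 0, "spin": 0}, {"grip": 44, "dx": 0, "dy": 0, "dz": 0, "spin": 0}, {"grip": 44, "dx": 0, "dy": 0, "dz": 0, "spin": 0}, {"grip": 44, "dx": 0, "dy": 0, "dz": 0, "spin": 0}, {"grip": 44, "dx": 0, "dy": 0, "dz": 0, "spin": 0}, {"grip": 44, "dx": 0, "dy": 0, "dz": 0, "spin": 0}], grip_force=30)

```text
t: 5.55
position: [482.9, -286.8, 258.5]
ee_rot: [-0.705, 0.705, -0.051, 0.052]
contact_force: [-3.0, 4.1, 13.4]
width: 46.2
```

Call:
send_rows(moves=[{"grip": 44, "dx": -2, "dy": 0, "dz": 3, "spin": 0}, {"grip": 44, "dx": -4, "dy": 0.5, "dz": 6.5, "spin": 0}, {"grip": 44, "dx": -6, "dy": 1, "dz": 10, "spin": 0}, {"grip": 44, "dx": -8, "dy": 1, "dz": 13, "spin": 0}])

```text
t: 5.95
position: [474.6, -286.1, 270.2]
ee_rot: [-0.705, 0.705, -0.051, 0.052]
contact_force: [2.8, -0.0, -2.2]
width: 46.0
```

```bash
python3 - <<'E'
from h import *
s=state(); print(s["position"],s["contact_force"],s["width"])
p=shot("wrist","w5.png")
E
```

```text
[ 474.63043432 -286.10444408  270.1691703 ] [ 2.81393913 -0.04180526 -2.18704362] 45.950353836288656
```

View pics/w5.png

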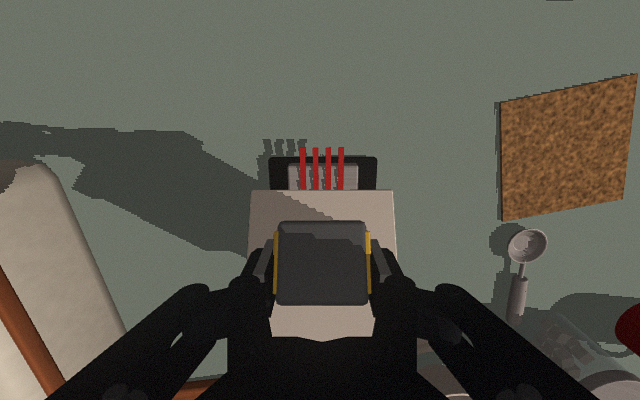

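Call:
send_rows(moves=[{"grip": 44, "dx": -5, "dy": 0.7, "dz": 8, "spin": 0}, {"grip": 44, "dx": -10, "dy": 1.5, "dz": 17, "spin": 0}, {"grip": 44, "dx": -15, "dy": 2, "dz": 25, "spin": 0}, {"grip": 44, "dx": -20, "dy": 3, "dz": 34, "spin": 0}, {"grip": 44, "dx": -26, "dy": 4, "dz": 44, "spin": 0}])

```text
t: 6.5
position: [448.0, -282.0, 314.7]
ee_rot: [0.705, -0.705, 0.052, -0.051]
contact_force: [-0.1, -0.7, -1.9]
width: 45.8
```

```bash
python3 - <<'E'
from h import *
import pickle
s=state(); print(s["position"],s["contact_force"],s["width"])
p=shot("wrist","w6.png")
q=shot("scene"); cv2.imwrite("pics/s6.png",cv2.resize(q["image"][100:300,120:440],None,fx=2.5,fy=2.5,interpolation=cv2.INTER_CUBIC)[:,:,::-1])
t=shot("top","t6.png"); pickle.dump((p,q,t),open("p6.pkl","wb"))
for n in ("mat","crate","refill"):
    for k in (q,t):
        for r in landmark_of(n,k)[:1]: print(n,r["uv"],r["conf"],atz(k,r["uv"],6 if n=="refill" else 0))
E
```

```text
[ 448.04067172 -281.95315511  314.73306753] [-0.14613129 -0.69467811 -1.87778393] 45.828383402620055
mat [304.6, 227.8] 0.81 [500.50457944  -3.69718312   0.        ]
crate [397.6, 218.9] 0.81 [534.77376995 281.10725042   0.        ]
crate [226.5, 244.2] 0.82 [534.25085065 284.03915603   0.        ]
refill [417.8, 219.4] 0.71 [561.39318509 334.55968655   6.        ]
refill [208.1, 234.3] 0.53 [562.3098355  335.37710554   6.        ]
```

View pics/w6.png

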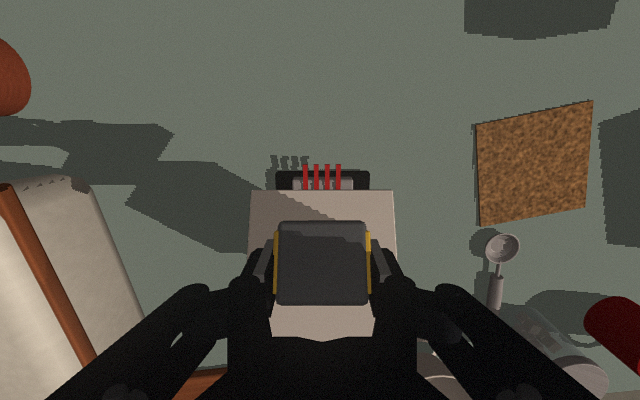

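View pics/s6.png

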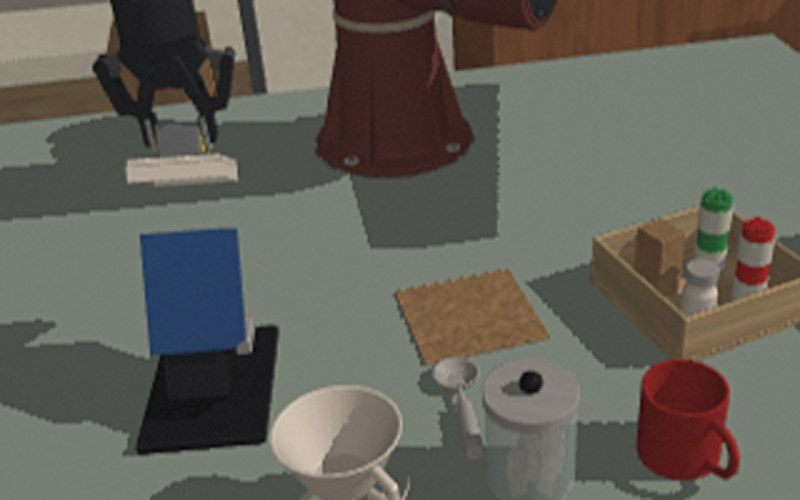

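```bash
python3 - <<'E'
from h import *
import pickle
p,q,t=pickle.load(open("p6.pkl","rb"))
for nm,im,cs in (("w",p,[(475,124),(592,101),(585,207),(480,226)]),("t",t,None),("s",q,None)):
    if cs is None:
        hsv=cv2.cvtColor(im["image"],cv2.COLOR_RGB2HSV)
        m=cv2.inRange(hsv,(8,80,60),(25,255,255)); 
        n,l,st,c=cv2.connectedComponentsWithStats(m)
        uv=(327,257) if nm=="t" else (305,226)
        k=l[uv[1]-3:uv[1]+4,uv[0]-3:uv[0]+4]; k=np.bincount(k[k>0]).argmax()
        cnt=max(cv2.findContours((l==k).astype(np.uint8),0,2)[0],key=cv2.contourArea)
        cs=cv2.approxPolyDP(cv2.convexHull(cnt),4,True)[:,0]
        print(nm,st[k],cs.tolist())
    X=np.array([atz(im,c,4) for c in cs]); print(X.round(1).tolist(),X.mean(0).round(1),[np.linalg.norm(X[i]-X[i-1]).round(1) for i in range(len(X))])
E
```

```text
[[419.3, -74.7, 4.0], [412.1, 73.7, 4.0], [560.2, 84.8, 4.0], [568.4, -64.5, 4.0]] [490.    4.8   4. ] [np.float64(149.5), np.float64(148.6), np.float64(148.5), np.float64(149.6)]
t [ 296  229   59   59 2989] [[348, 229], [354, 282], [300, 287], [296, 234]]
[[571.6, -58.5, 4.0], [424.9, -71.4, 4.0], [413.4, 77.0, 4.0], [559.7, 87.9, 4.0]] [492.4   8.7   4. ] [np.float64(146.8), np.float64(147.2), np.float64(148.8), np.float64(146.7)]
s [ 278  208   62   38 1493] [[339, 234], [290, 245], [278, 217], [323, 208]]
[[562.1, 84.7, 4.0], [572.2, -62.3, 4.0], [429.2, -71.6, 4.0], [420.0, 75.4, 4.0]] [495.9   6.6   4. ] [np.float64(142.5), np.float64(147.3), np.float64(143.4), np.float64(147.3)]
```

Call:
send_rows(moves=[{"grip": 44, "dx": 0, "dy": 20, "dz": 0, "spin": 0}, {"grip": 44, "dx": 2, "dy": 50, "dz": 0, "spin": 0}, {"grip": 44, "dx": 4, "dy": 85, "dz": -5, "spin": 0}, {"grip": 44, "dx": 6, "dy": 120, "dz": -20, "spin": 0}, {"grip": 44, "dx": 8, "dy": 155, "dz": -40, "spin": 0}, {"grip": 44, "dx": 10, "dy": 190, "dz": -65, "spin": 0}, {"grip": 44, "dx": 11, "dy": 225, "dz": -90, "spin": 0}, {"grip": 44, "dx": 12, "dy": 255, "dz": -115, "spin": 0}, {"grip": 44, "dx": 13, "dy": 278, "dz": -140, "spin": 0}, {"grip": 44, "dx": 13, "dy": 288, "dz": -155, "spin": 0}, {"grip": 44, "dx": 13, "dy": 293, "dz": -165, "spin": 0}, {"grip": 44, "dx": 13, "dy": 293, "dz": -165, "spin": 0}, {"grip": 44, "dx": 13, "dy": 293, "dz": -165, "spin": 0}])

```text
t: 8.25
position: [461.9, 10.6, 149.4]
ee_rot: [-0.705, 0.705, -0.051, 0.052]
contact_force: [0.6, -0.4, -2.2]
width: 46.3
```

```bash
python3 - <<'E'
from h import *
import pickle
s=state(); print(s["position"],s["contact_force"],s["width"])
p=shot("wrist","w7.png")
q=shot("scene"); cv2.imwrite("pics/s7.png",cv2.resize(q["image"][130:290,220:420],None,fx=4,fy=3.5,interpolation=cv2.INTER_CUBIC)[:,:,::-1])
E
```

```text
[461.90687944  10.63379291 149.36002336] [ 0.61497883 -0.35490989 -2.20552669] 46.27858796630292
```

View pics/w7.png

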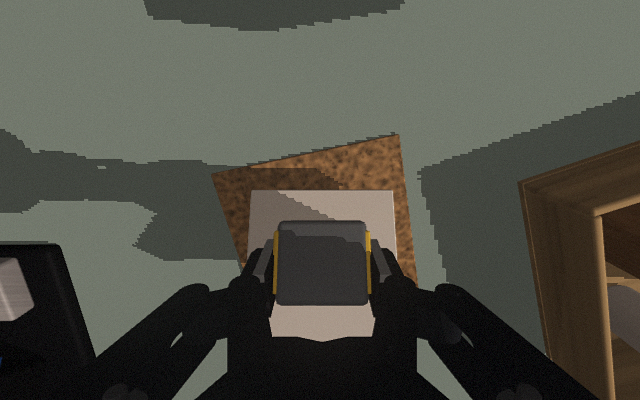

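View pics/s7.png

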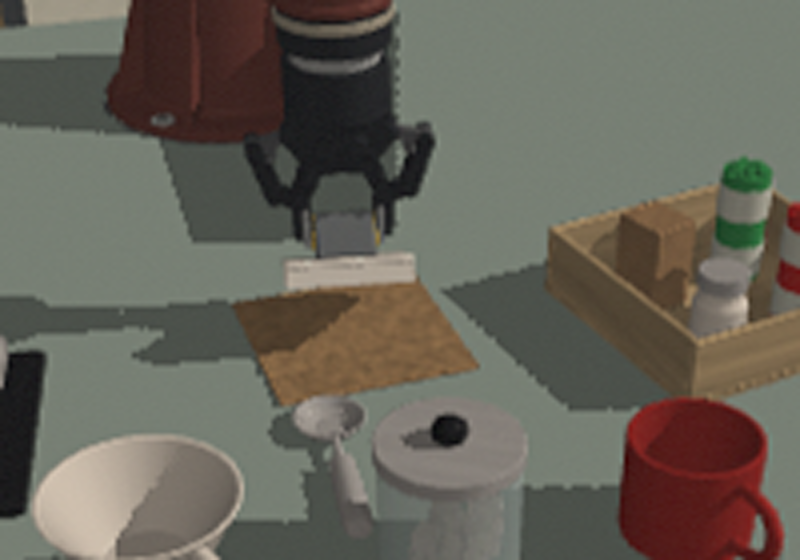

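Call:
send_rows(moves=[{"grip": 44, "dx": 0, "dy": 0, "dz": -10, "spin": 0}, {"grip": 44, "dx": 0, "dy": 0, "dz": -18, "spin": 0}, {"grip": 44, "dx": 0, "dy": 0, "dz": -21, "spin": 0}, {"grip": 44, "dx": 0, "dy": 0, "dz": -24, "spin": 0}, {"grip": 44, "dx": 0, "dy": 0, "dz": -26, "spin": 0}], grip_force=25)

```text
t: 8.85
position: [463.3, 10.5, 123.9]
ee_rot: [-0.705, 0.705, -0.05, 0.053]
contact_force: [0.7, -1.0, 19.8]
width: 46.1
```

Call:
send_rows(moves=[{"grip": 44, "dx": 3, "dy": -0.4, "dz": -1, "spin": 0}, {"grip": 44, "dx": 6, "dy": -0.8, "dz": -2, "spin": 0}, {"grip": 44, "dx": 9, "dy": -1.3, "dz": -3, "spin": 0}])

```text
t: 9.15
position: [471.3, 9.4, 120.6]
ee_rot: [-0.705, 0.705, -0.051, 0.052]
contact_force: [-1.7, 0.3, 7.4]
width: 45.7
```

```bash
python3 - <<'E'
from h import *
s=state(); print(s["position"],s["contact_force"],s["width"])
p=shot("wrist","w8.png")
q=shot("scene"); cv2.imwrite("pics/s8.png",cv2.resize(q["image"][130:290,220:420],None,fx=4,fy=3.5,interpolation=cv2.INTER_CUBIC)[:,:,::-1])
E
```

```text
[471.25053694   9.37231758 120.58920443] [-1.70955419  0.26383006  7.43424523] 45.732679675207024
```

View pics/w8.png

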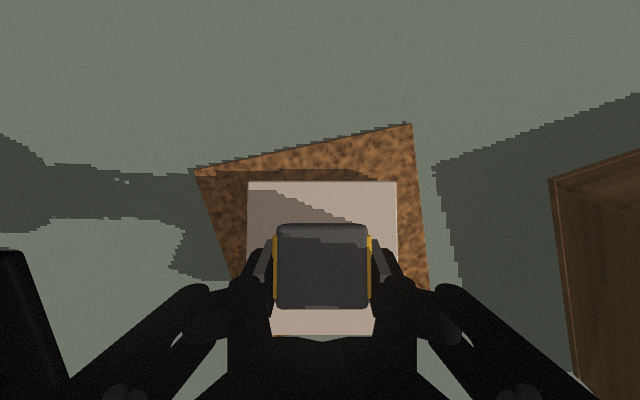

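View pics/s8.png

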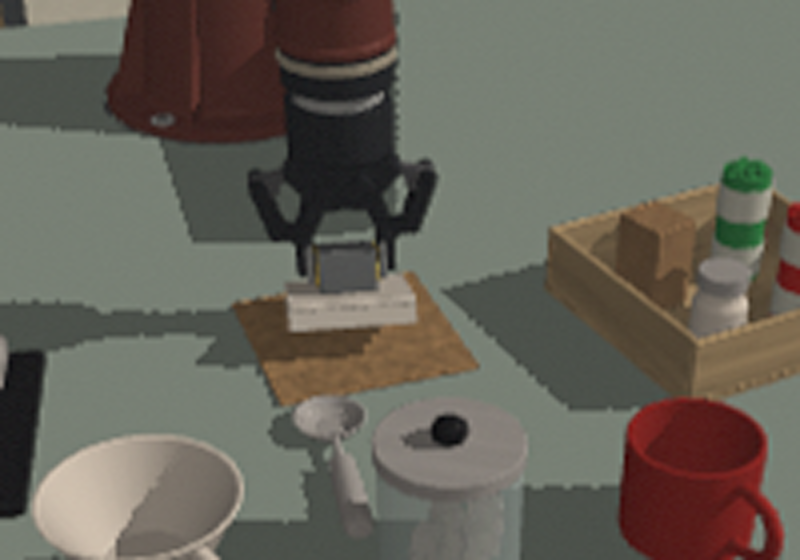

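Call:
send_rows(moves=[{"grip": 44, "dx": 4, "dy": -0.6, "dz": -2.5, "spin": 0}, {"grip": 44, "dx": 8.5, "dy": -1.2, "dz": -5, "spin": 0}, {"grip": 44, "dx": 12.5, "dy": -1.8, "dz": -8, "spin": 0}, {"grip": 44, "dx": 16.5, "dy": -2.4, "dz": -11, "spin": 0}])

```text
t: 9.65
position: [487.8, 7.0, 109.4]
ee_rot: [-0.705, 0.705, -0.051, 0.052]
contact_force: [-1.3, -1.8, 6.1]
width: 45.8
```

```bash
python3 - <<'E'
from h import *
s=state(); print(s["position"],s["contact_force"],s["width"])
p=shot("wrist","w9.png")
q=shot("scene"); cv2.imwrite("pics/s9.png",cv2.resize(q["image"][130:290,220:420],None,fx=4,fy=3.5,interpolation=cv2.INTER_CUBIC)[:,:,::-1])
E
```

```text
[487.76496122   6.95379388 109.3757523 ] [-1.32039672 -1.78603121  6.11673065] 45.83434995627
```

View pics/w9.png

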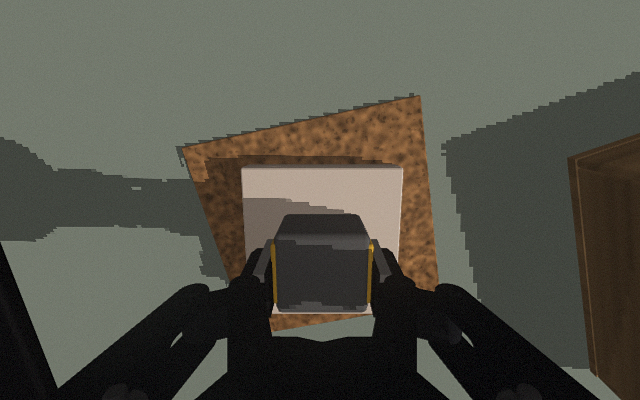

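View pics/s9.png

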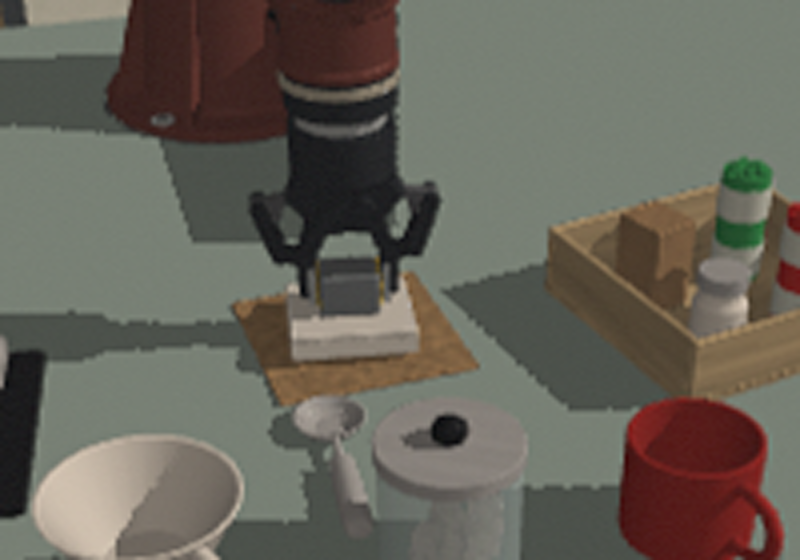

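Call:
send_rows(moves=[{"grip": 44, "dx": 2.5, "dy": -0.4, "dz": -2.5, "spin": 0}, {"grip": 44, "dx": 4, "dy": -0.6, "dz": -5, "spin": 0}, {"grip": 44, "dx": 4.5, "dy": -0.6, "dz": -6, "spin": 0}])

```text
t: 10.05
position: [492.8, 6.2, 104.2]
ee_rot: [-0.705, 0.705, -0.051, 0.052]
contact_force: [-6.9, -0.7, 32.3]
width: 45.9
```

```bash
python3 - <<'E'
from h import *
s=state(); print(s["position"],s["contact_force"],s["moment"],s["width"])
p=shot("wrist","w10.png")
q=shot("scene"); cv2.imwrite("pics/s10.png",cv2.resize(q["image"][180:270,260:350],None,fx=6,fy=6,interpolation=cv2.INTER_CUBIC)[:,:,::-1])
E
```

```text
[492.76650805   6.23053704 104.23310647] [-6.85954254 -0.68389569 32.27598653] [-0.07912371  1.9551578  -0.0037045 ] 45.86070277863922
```

View pics/w10.png

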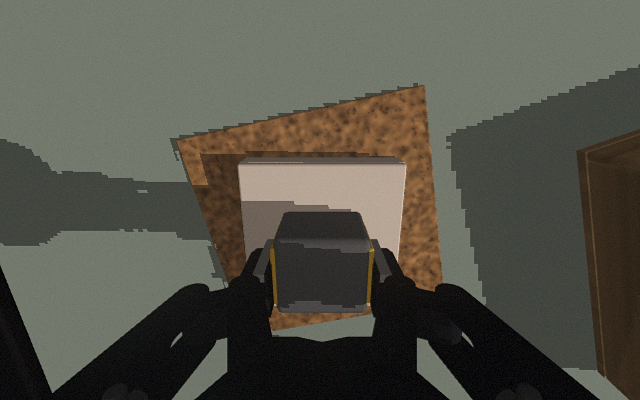

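View pics/s10.png

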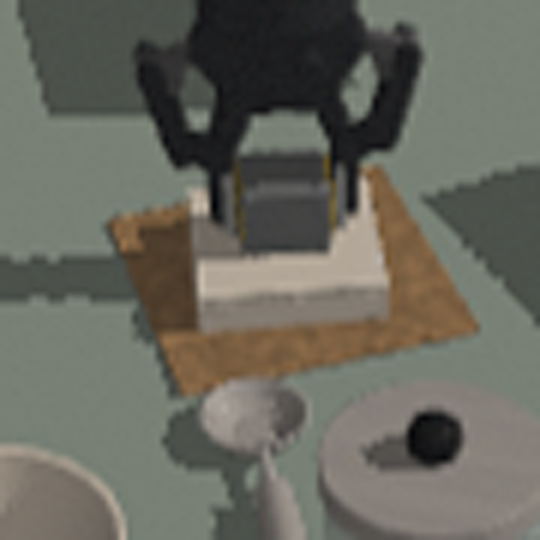

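Call:
send_rows(moves=[{"grip": 44, "dx": 0, "dy": 0, "dz": 1.5, "spin": 0}, {"grip": 50, "dx": 0, "dy": 0, "dz": 2, "spin": 0}, {"grip": 58, "dx": 0, "dy": 0, "dz": 2, "spin": 0}, {"grip": 70, "dx": 0, "dy": 0, "dz": 2, "spin": 0}, {"grip": 82, "dx": 0, "dy": 0, "dz": 2, "spin": 0}, {"grip": 82, "dx": 0, "dy": 0, "dz": 2, "spin": 0}])

```text
t: 10.75
position: [491.7, 6.6, 104.9]
ee_rot: [0.705, -0.705, 0.051, -0.052]
contact_force: [-0.3, -0.1, -0.1]
width: 82.0
```

```bash
python3 - <<'E'
from h import *
s=state(); print(s["position"],s["contact_force"],s["width"])
p=shot("wrist","w11.png")
q=shot("scene"); cv2.imwrite("pics/s11.png",cv2.resize(q["image"][180:270,260:350],None,fx=6,fy=6,interpolation=cv2.INTER_CUBIC)[:,:,::-1])
E
```

```text
[491.6500018    6.64250031 104.85388515] [-0.3288454  -0.10735456 -0.0908923 ] 81.96465974721613
```

View pics/w11.png

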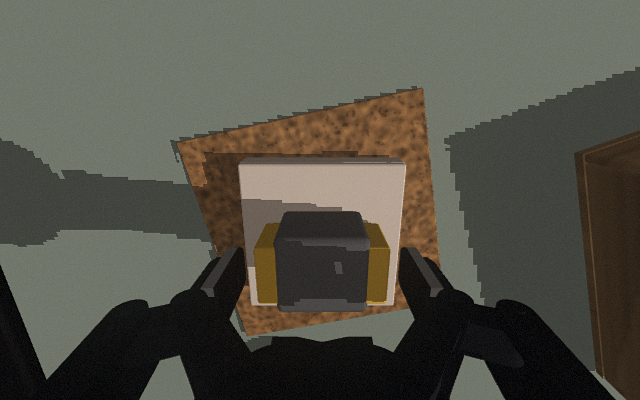

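View pics/s11.png

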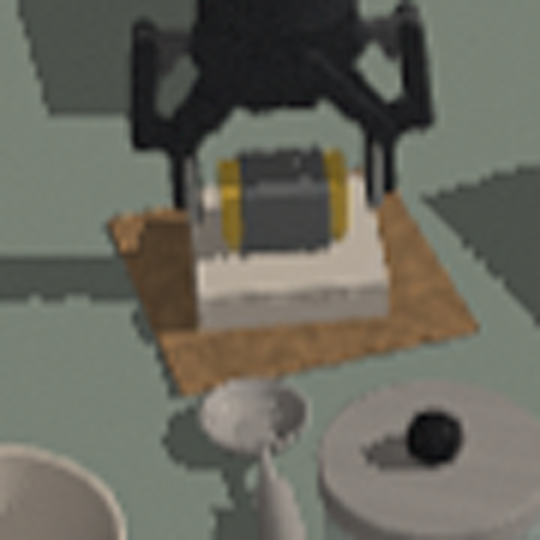

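```bash
python3 - <<'E'
from h import *
import pickle
ps=pickle.load(open("ps0.pkl","rb")); t=ps["top"]; s=ps["scene"]
f=lambda u,v:(170+u/5,195+v/5)
for n,c in (("red",(130,168)),("green",(152,321))): print(n,atz(t,f(*c),116).round(1))
print("sh",atz(t,f(295,128),86).round(1))
X=np.array([atz(t,f(*c),66) for c in ((45,97),(393,22),(462,365),(110,443))]); print(X.round(1),X.mean(0))
e=X[0]-X[1]; print("jaw y ang",np.arctan2(e[1],e[0]),np.linalg.norm(e))
im=s["image"]; hsv=cv2.cvtColor(im,cv2.COLOR_RGB2HSV)
print(cv2.imwrite("pics/zs.png",cv2.resize(im[170:250,350:450],None,fx=6,fy=6,interpolation=cv2.INTER_CUBIC)[:,:,::-1]))
E
```

```text
red [563.7 333.7 116. ]
green [486.  319.1 116. ]
sh [587.7 257.5  86. ]
[[609.9 398.1  66. ]
 [648.1 211.   66. ]
 [464.  170.9  66. ]
 [426.3 354.2  66. ]] [537.05905043 283.58102229  66.        ]
jaw y ang 1.7721359905525857 190.94486909079419
True
```

View pics/zs.png

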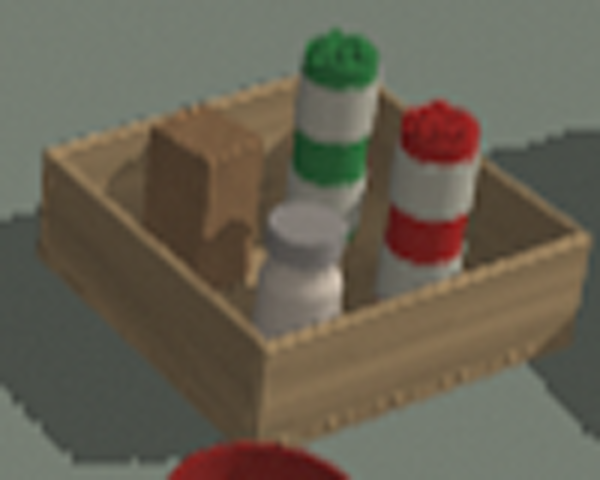

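Call:
send_rows(moves=[{"grip": 82, "dx": 0, "dy": 0, "dz": 20, "spin": 0}, {"grip": 82, "dx": 0, "dy": 0, "dz": 60, "spin": 0}, {"grip": 82, "dx": 0, "dy": 0, "dz": 110, "spin": 0}, {"grip": 82, "dx": 0, "dy": 0, "dz": 160, "spin": 0}, {"grip": 82, "dx": 0, "dy": 0, "dz": 185, "spin": 0}])

```text
t: 11.35
position: [492.7, 6.5, 294.1]
ee_rot: [-0.705, 0.705, -0.05, 0.053]
contact_force: [0.9, -0.4, -0.2]
width: 81.8
```

Call:
send_rows(moves=[{"grip": 75, "dx": 71, "dy": 326, "dz": -20, "spin": 0.34}, {"grip": 70, "dx": 71, "dy": 326, "dz": -20, "spin": 0.34}, {"grip": 66, "dx": 71, "dy": 326, "dz": -20, "spin": 0.34}, {"grip": 66, "dx": 71, "dy": 326, "dz": -20, "spin": 0.34}, {"grip": 66, "dx": 71, "dy": 326, "dz": -20, "spin": 0.34}, {"grip": 66, "dx": 71, "dy": 326, "dz": -20, "spin": 0.34}, {"grip": 66, "dx": 71, "dy": 326, "dz": -20, "spin": 0.34}, {"grip": 66, "dx": 71, "dy": 326, "dz": -20, "spin": 0.34}, {"grip": 66, "dx": 71, "dy": 326, "dz": -20, "spin": 0.34}, {"grip": 66, "dx": 71, "dy": 326, "dz": -20, "spin": 0.34}])

```text
t: 12.35
position: [562.5, 331.9, 269.9]
ee_rot: [-0.704, 0.704, 0.068, -0.069]
contact_force: [0.4, -0.2, 0.0]
width: 66.3
```

```bash
python3 - <<'E'
from h import *
p=shot("wrist","w12.png"); s=p["st"]; print(s["position"],rot(s["ee_rot"])[:,2],s["width"],abs(s["qvel"]).max())
hsv=cv2.cvtColor(p["image"],cv2.COLOR_RGB2HSV)
m=cv2.inRange(hsv,(0,170,60),(6,255,255))|cv2.inRange(hsv,(174,170,60),(180,255,255))
n,l,st,c=cv2.connectedComponentsWithStats(m)
for i in range(1,n):
    if st[i][4]>150: print(st[i],c[i],atz(p,c[i],116))
for n in ("refill","straws","shaker"):
    for r in landmark_of(n,p)[:1]: print(n,r["uv"],r["conf"],atz(p,r["uv"],6))
q=shot("scene"); cv2.imwrite("pics/s12.png",cv2.resize(q["image"][130:290,220:460],None,fx=3,fy=3,interpolation=cv2.INTER_CUBIC)[:,:,::-1])
E
```

```text
[562.49451304 331.86401663 269.86433081] [-1.92465302e-01  9.81303703e-01 -3.86585278e-04] 66.31677598022635 0.011789106379264988
[ 304  182   43   44 1474] [324.92944369 203.57869742] [560.24230806 333.06916022 116.        ]
[  99  266  102   74 2002] [149.01198801 294.82267732] [681.94099517 187.45524392 116.        ]
refill [323.6, 174.8] 0.94 [560.88753105 332.67183123   6.        ]
straws [326.6, 112.8] 0.9 [489.03318725 321.92869134   6.        ]
shaker [259.2, 187.3] 0.68 [591.83785852 257.36055154   6.        ]
```

View pics/w12.png

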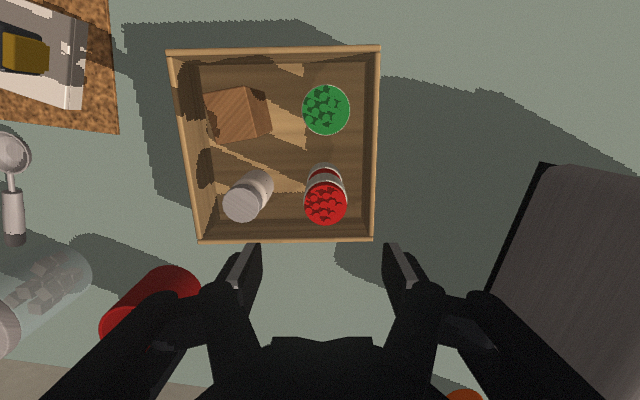

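View pics/s12.png

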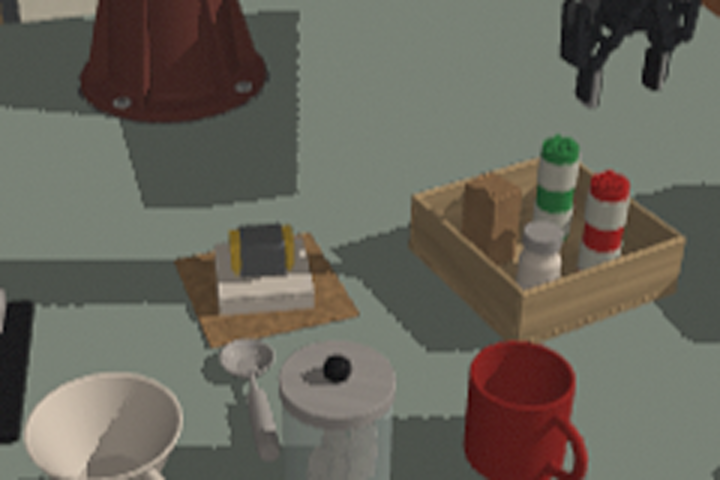

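Call:
send_rows(moves=[{"grip": 62, "dx": -2, "dy": 0.5, "dz": -30, "spin": 0}, {"grip": 62, "dx": -2, "dy": 0.5, "dz": -65, "spin": 0}, {"grip": 62, "dx": -2, "dy": 0.5, "dz": -95, "spin": 0}, {"grip": 62, "dx": -2, "dy": 0.5, "dz": -112, "spin": 0}, {"grip": 62, "dx": -2, "dy": 0.5, "dz": -116, "spin": 0}, {"grip": 55, "dx": -2, "dy": 0.5, "dz": -116, "spin": 0}, {"grip": 46, "dx": -2, "dy": 0.5, "dz": -116, "spin": 0}, {"grip": 36, "dx": -2, "dy": 0.5, "dz": -116, "spin": 0}, {"grip": 30, "dx": -2, "dy": 0.5, "dz": -116, "spin": 0}, {"grip": 30, "dx": -2, "dy": 0.5, "dz": -116, "spin": 0}, {"grip": 30, "dx": -2, "dy": 0.5, "dz": -116, "spin": 0}, {"grip": 30, "dx": -2, "dy": 0.5, "dz": -116, "spin": 0}], grip_force=25)

```text
t: 13.8
position: [561.4, 333.5, 155.5]
ee_rot: [0.704, -0.703, -0.069, 0.068]
contact_force: [-0.5, -0.1, 7.2]
width: 39.2
```

```bash
python3 - <<'E'
from h import *
s=state(); print(s["position"],s["contact_force"],s["width"])
p=shot("wrist","w13.png")
E
```

```text
[561.41357541 333.54262589 155.45941165] [-0.53336553 -0.07329693  7.23537727] 39.21806463669686
```

View pics/w13.png

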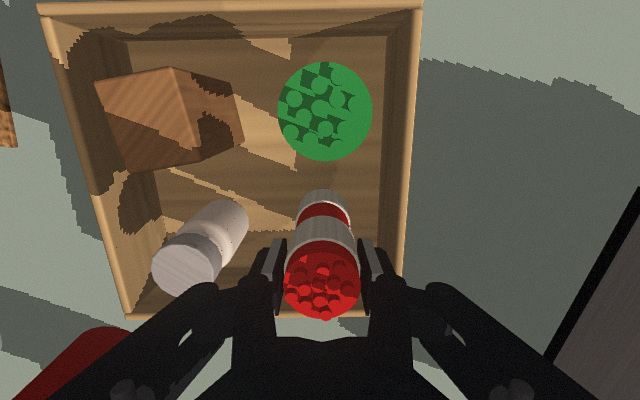

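Call:
send_rows(moves=[{"grip": 30, "dx": 0, "dy": 0, "dz": 15, "spin": 0}, {"grip": 30, "dx": 0, "dy": 0, "dz": 45, "spin": 0}, {"grip": 30, "dx": 0, "dy": 0, "dz": 85, "spin": 0}, {"grip": 30, "dx": 0, "dy": 0, "dz": 120, "spin": 0}, {"grip": 30, "dx": 0, "dy": 0, "dz": 145, "spin": 0}, {"grip": 30, "dx": 0, "dy": 0, "dz": 150, "spin": 0}])

```text
t: 14.45
position: [561.7, 333.6, 307.7]
ee_rot: [0.704, -0.703, -0.07, 0.067]
contact_force: [0.3, 0.6, -0.3]
width: 39.3
```

```bash
python3 - <<'E'
from h import *
s=state(); print(s["position"],s["contact_force"],s["width"])
p=shot("wrist","w14.png")
E
```

```text
[561.66019744 333.62679388 307.71626573] [ 0.26967967  0.56262009 -0.27601694] 39.285914569763335
```

View pics/w14.png

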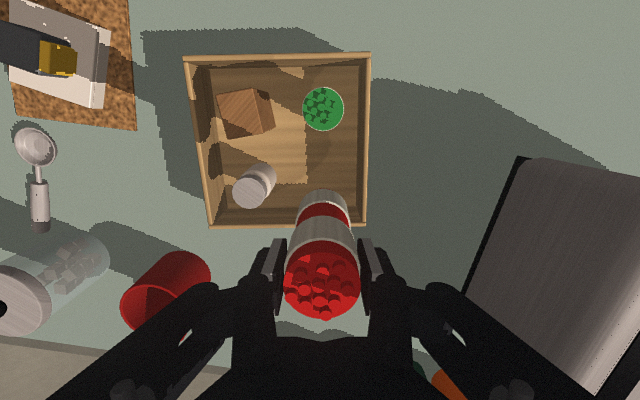

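Call:
send_rows(moves=[{"grip": 30, "dx": -2, "dy": -25, "dz": 20, "spin": -0.05}, {"grip": 30, "dx": -6, "dy": -65, "dz": 40, "spin": -0.1}, {"grip": 30, "dx": -10, "dy": -110, "dz": 61, "spin": -0.15}, {"grip": 30, "dx": -14, "dy": -155, "dz": 61, "spin": -0.2}, {"grip": 30, "dx": -18, "dy": -200, "dz": 61, "spin": -0.25}, {"grip": 30, "dx": -22, "dy": -245, "dz": 61, "spin": -0.3}, {"grip": 30, "dx": -26, "dy": -290, "dz": 61, "spin": -0.336}, {"grip": 30, "dx": -30, "dy": -335, "dz": 61, "spin": -0.336}, {"grip": 30, "dx": -34, "dy": -380, "dz": 61, "spin": -0.336}, {"grip": 30, "dx": -38, "dy": -425, "dz": 61, "spin": -0.336}, {"grip": 30, "dx": -43, "dy": -470, "dz": 61, "spin": -0.336}, {"grip": 30, "dx": -47, "dy": -515, "dz": 61, "spin": -0.336}, {"grip": 30, "dx": -52, "dy": -560, "dz": 61, "spin": -0.336}, {"grip": 30, "dx": -55, "dy": -595, "dz": 61, "spin": -0.336}, {"grip": 30, "dx": -57, "dy": -615, "dz": 61, "spin": -0.336}, {"grip": 30, "dx": -58, "dy": -623, "dz": 61, "spin": -0.336}, {"grip": 30, "dx": -58, "dy": -623, "dz": 61, "spin": -0.336}, {"grip": 30, "dx": -58, "dy": -623, "dz": 61, "spin": -0.336}])

```text
t: 16.3
position: [502.6, -288.8, 364.3]
ee_rot: [0.706, -0.705, 0.05, -0.05]
contact_force: [-0.3, 0.2, -1.3]
width: 39.5
```

```bash
python3 - <<'E'
from h import *
s=state(); print(s["position"],s["contact_force"],s["width"],rot(s["ee_rot"])[:,2])
p=shot("wrist","w15.png")
q=shot("scene"); cv2.imwrite("pics/s15.png",cv2.resize(q["image"][100:270,120:320],None,fx=4,fy=3.5,interpolation=cv2.INTER_CUBIC)[:,:,::-1])
E
```

```text
[ 502.60193422 -288.8082595   364.32607683] [-0.26956075  0.15692784 -1.32829843] 39.45467065366352 [1.40753698e-01 9.90044212e-01 9.24966841e-04]
```

View pics/w15.png

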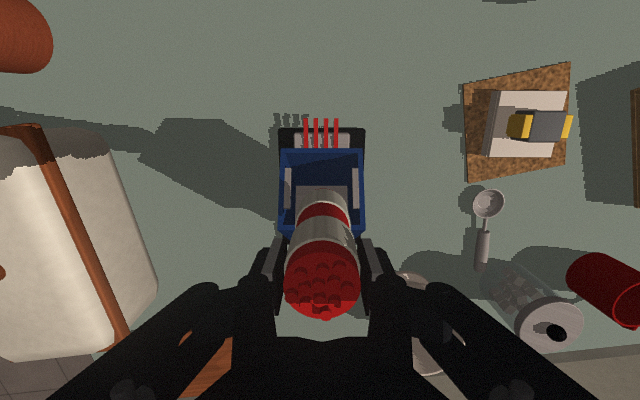

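View pics/s15.png

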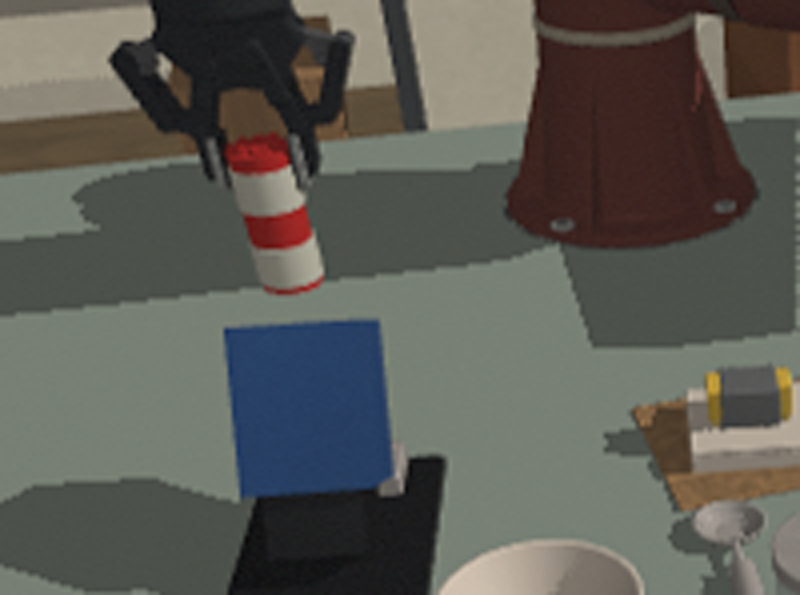

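```bash
python3 - <<'E'
from ov import *
p=shot("wrist"); pickle.dump(p,open("pw16.pkl","wb")); print(p["st"]["position"])
x=[527.6,-293.7,-.142]; A=Rz(x[2]); W=lambda q:A@np.array(q,float)+[x[0],x[1],0]
im=cv2.resize(p["image"][100:300,220:420],None,fx=3,fy=3,interpolation=cv2.INTER_CUBIC)
def poly(P,col):
    u=((proj(p,np.array(P))-[220,100]+.5)*3).round().astype(np.int32); cv2.polylines(im,[u],True,col,1)
for a in (41,36): poly([W(hop(c)) for c in ((a,a,0),(a,-a,0),(-a,-a,0),(-a,a,0))],(0,255,0))
B=p["st"]["position"]+np.array([0,0,-149.5])
th=np.linspace(0,6.28,40)
poly([B+[20*np.cos(t),20*np.sin(t),0] for t in th],(255,255,0)); poly([B+[20*np.cos(t),20*np.sin(t),110] for t in th],(255,255,0))
cv2.imwrite("pics/ov16.png",im[:,:,::-1])
E
```

```text
[ 502.82132766 -288.60024436  364.81175758]
```

View pics/ov16.png

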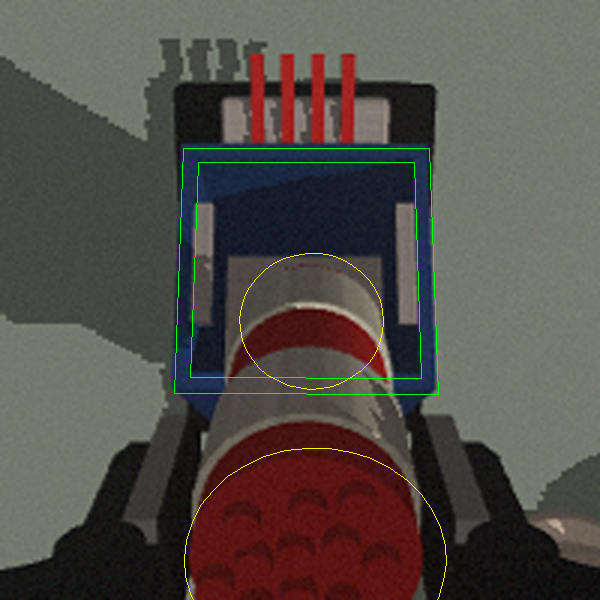

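```bash
python3 - <<'E'
from ov import *
s=pickle.load(open("ps0.pkl","rb"))["scene"]; P=np.array([502.7,-288.7,364.5])
print(proj(s,P+[0,0,-39.5]),proj(s,P+[0,0,-149.5]))
q=shot("scene"); t=shot("top"); pickle.dump((q,t),open("p17.pkl","wb"))
a=q["image"][115:215,150:240]; cv2.imwrite("pics/s17.png",cv2.resize(a,None,fx=6,fy=6,interpolation=cv2.INTER_CUBIC)[:,:,::-1])
a=t["image"][210:290,400:500]; cv2.imwrite("pics/t17.png",cv2.resize(a,None,fx=6,fy=6,interpolation=cv2.INTER_CUBIC)[:,:,::-1])
E
```

```text
[183.61179187 139.2643386 ] [192.47195082 179.26138674]
```

View pics/s17.png

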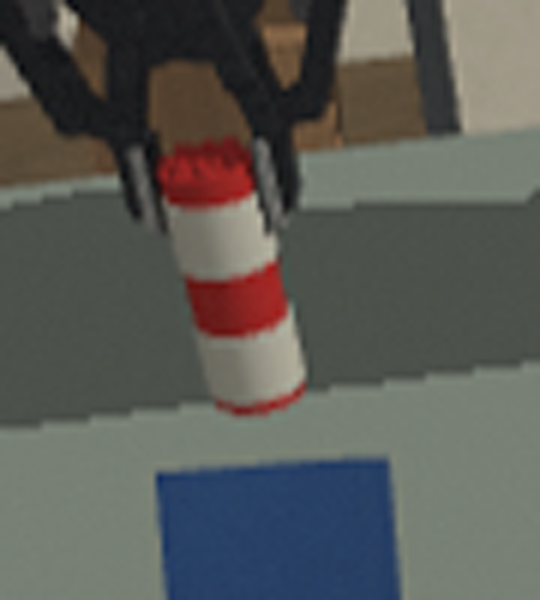

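View pics/t17.png

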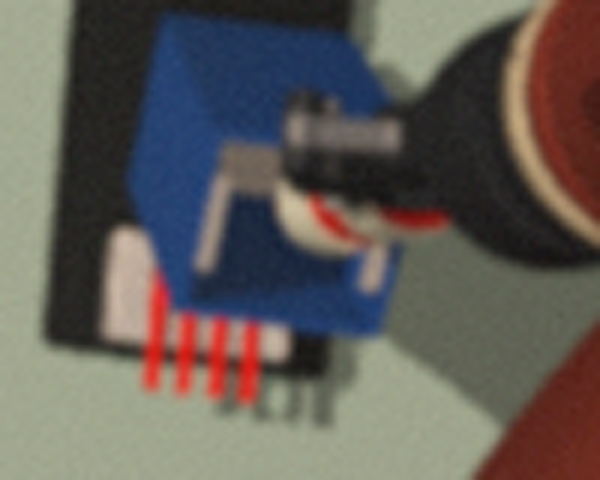

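Call:
send_rows(moves=[{"grip": 30, "dx": -1, "dy": 0, "dz": -15, "spin": 0}, {"grip": 30, "dx": -1, "dy": 0, "dz": -30, "spin": 0}, {"grip": 30, "dx": -1, "dy": 0, "dz": -42, "spin": 0}, {"grip": 30, "dx": -1, "dy": 0, "dz": -54, "spin": 0}, {"grip": 30, "dx": -1, "dy": 0, "dz": -62, "spin": 0}, {"grip": 30, "dx": -1, "dy": 0, "dz": -68, "spin": 0}, {"grip": 30, "dx": -1, "dy": 0, "dz": -72, "spin": 0}], grip_force=20)

```text
t: 17.25
position: [501.6, -289.9, 292.5]
ee_rot: [0.705, -0.705, 0.05, -0.05]
contact_force: [-0.2, 0.5, -1.3]
width: 39.2
```

```bash
python3 - <<'E'
from ov import *
s=state(); print(s["position"],s["contact_force"],s["width"])
p=shot("wrist","w18.png")
q=shot("scene"); a=q["image"][115:215,150:240]; cv2.imwrite("pics/s18.png",cv2.resize(a,None,fx=6,fy=6,interpolation=cv2.INTER_CUBIC)[:,:,::-1])
E
```

```text
[ 501.62472627 -289.85893155  292.52748049] [-0.20108059  0.49216041 -1.33729303] 39.247562027656194
```

View pics/w18.png

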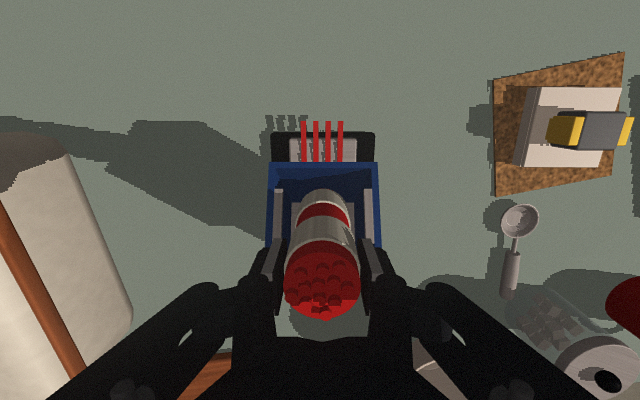

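View pics/s18.png

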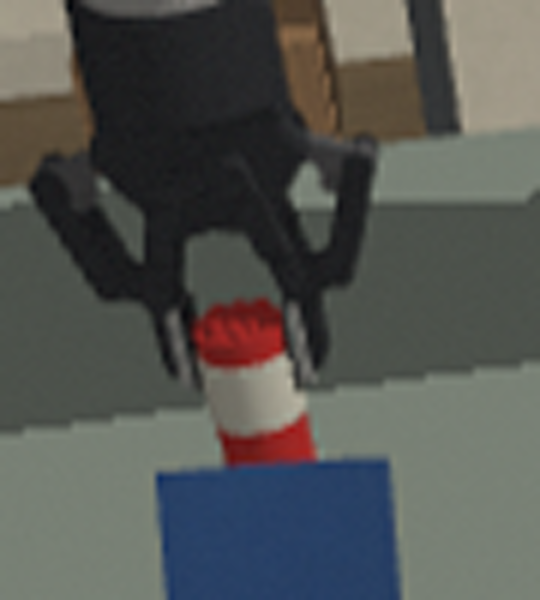

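Call:
send_rows(moves=[{"grip": 30, "dx": 0, "dy": 0, "dz": -6, "spin": 0}, {"grip": 30, "dx": 0, "dy": 0, "dz": -11, "spin": 0}, {"grip": 30, "dx": -3, "dy": 0.4, "dz": -15, "spin": 0}, {"grip": 30, "dx": -6, "dy": 0.8, "dz": -19, "spin": 0}, {"grip": 30, "dx": -9, "dy": 1.3, "dz": -23, "spin": 0}, {"grip": 30, "dx": -12, "dy": 1.7, "dz": -26, "spin": 0}])

```text
t: 17.95
position: [491.0, -288.9, 268.3]
ee_rot: [-0.705, 0.706, -0.048, 0.052]
contact_force: [3.5, -1.3, 6.5]
width: 39.3
```

```bash
python3 - <<'E'
from ov import *
s=state(); print(s["position"],s["contact_force"],s["width"])
p=shot("wrist","w19.png")
q=shot("scene"); a=q["image"][115:215,150:240]; cv2.imwrite("pics/s19.png",cv2.resize(a,None,fx=6,fy=6,interpolation=cv2.INTER_CUBIC)[:,:,::-1])
E
```

```text
[ 490.99783946 -288.90951883  268.33195434] [ 3.51005407 -1.28378213  6.5209938 ] 39.3438672950835
```

View pics/w19.png

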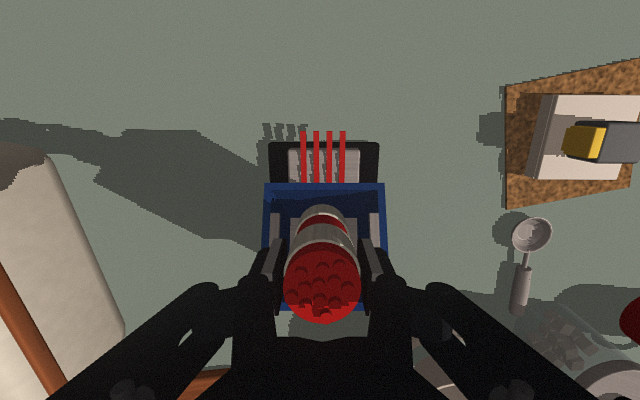

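View pics/s19.png

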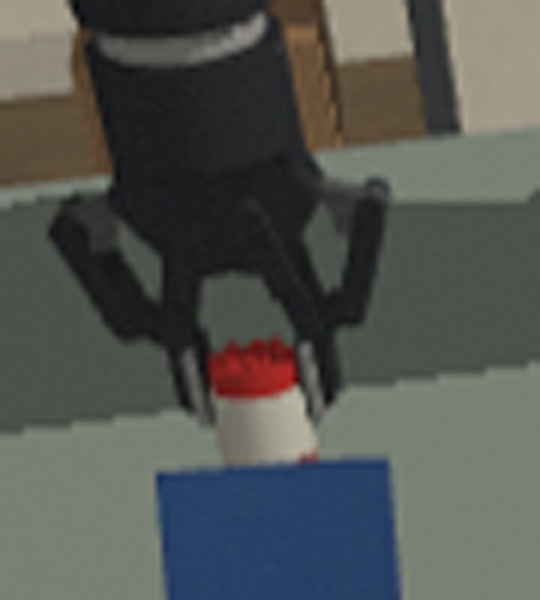

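Call:
send_rows(moves=[{"grip": 30, "dx": -4, "dy": 0.5, "dz": -2.5, "spin": 0}, {"grip": 30, "dx": -8, "dy": 1, "dz": -5, "spin": 0}, {"grip": 30, "dx": -12, "dy": 1.6, "dz": -7, "spin": 0}, {"grip": 30, "dx": -16, "dy": 2.2, "dz": -9, "spin": 0}, {"grip": 30, "dx": -20, "dy": 2.8, "dz": -11, "spin": 0}, {"grip": 30, "dx": -20, "dy": 2.8, "dz": -11, "spin": 0}])

```text
t: 18.65
position: [469.2, -285.4, 255.8]
ee_rot: [-0.705, 0.705, -0.05, 0.05]
contact_force: [2.4, -0.4, 1.7]
width: 39.7
```

```bash
python3 - <<'E'
from ov import *
s=state(); print(s["position"],s["contact_force"],s["width"])
p=shot("wrist","w20.png")
q=shot("scene"); a=q["image"][115:215,150:240]; cv2.imwrite("pics/s20.png",cv2.resize(a,None,fx=6,fy=6,interpolation=cv2.INTER_CUBIC)[:,:,::-1])
E
```

```text
[ 469.20865514 -285.37367587  255.81096697] [ 2.39730007 -0.43742196  1.71697105] 39.65432598182785
```

View pics/w20.png

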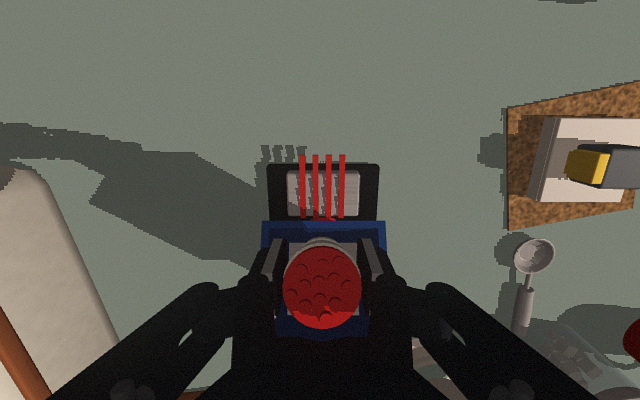

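View pics/s20.png

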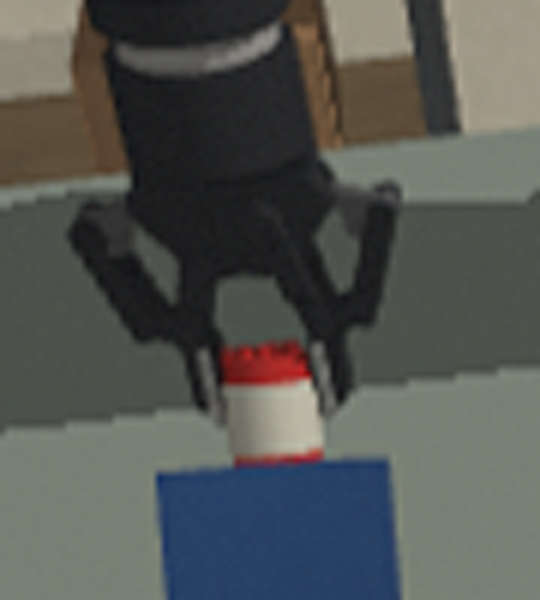

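Call:
send_rows(moves=[{"grip": 30, "dx": 1.5, "dy": -0.2, "dz": -2.5, "spin": 0}, {"grip": 30, "dx": 3, "dy": -0.4, "dz": -5, "spin": 0}, {"grip": 44, "dx": 3, "dy": -0.4, "dz": -5, "spin": 0}, {"grip": 52, "dx": 3, "dy": -0.4, "dz": -5, "spin": 0}, {"grip": 56, "dx": 3, "dy": -0.4, "dz": -5, "spin": 0}, {"grip": 56, "dx": 3, "dy": -0.4, "dz": -5, "spin": 0}, {"grip": 56, "dx": 3, "dy": -0.4, "dz": -5, "spin": 0}])

```text
t: 19.45
position: [472.5, -285.7, 250.9]
ee_rot: [0.705, -0.705, 0.05, -0.05]
contact_force: [-0.6, 0.5, 0.4]
width: 55.8
```

```bash
python3 - <<'E'
from ov import *
s=state(); print(s["position"],s["contact_force"],s["width"])
p=shot("wrist","w21.png")
q=shot("scene"); a=q["image"][115:215,150:240]; cv2.imwrite("pics/s21.png",cv2.resize(a,None,fx=6,fy=6,interpolation=cv2.INTER_CUBIC)[:,:,::-1])
E
```

```text
[ 472.52836113 -285.74073087  250.88886005] [-0.56072219  0.50255448  0.43819597] 55.849780153272036
```

View pics/w21.png

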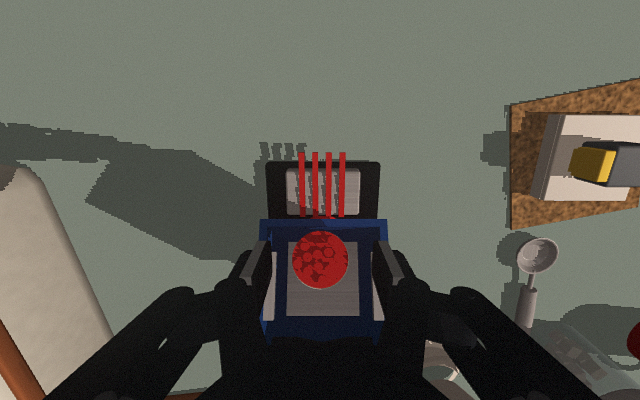

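View pics/s21.png

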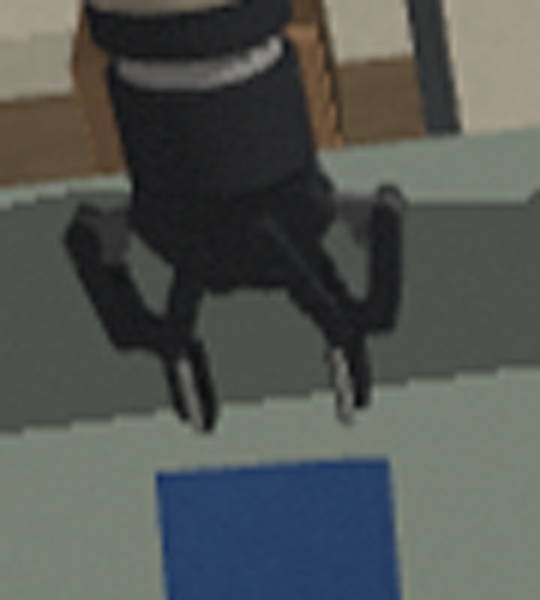

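Call:
send_rows(moves=[{"grip": 56, "dx": 0, "dy": 0, "dz": 20, "spin": 0}, {"grip": 56, "dx": -5, "dy": 0, "dz": 55, "spin": 0}, {"grip": 56, "dx": -10, "dy": 0, "dz": 90, "spin": 0}, {"grip": 56, "dx": -10, "dy": 0, "dz": 100, "spin": 0}, {"grip": 56, "dx": -10, "dy": 0, "dz": 100, "spin": 0}, {"grip": 56, "dx": -10, "dy": 0, "dz": 100, "spin": 0}, {"grip": 56, "dx": -10, "dy": 0, "dz": 100, "spin": 0}])

```text
t: 20.25
position: [462.3, -285.4, 349.4]
ee_rot: [0.706, -0.705, 0.051, -0.049]
contact_force: [-1.0, -0.4, -0.6]
width: 56.0
```

```bash
python3 - <<'E'
from ov import *
p=shot("wrist"); print(p["st"]["position"],p["st"]["contact_force"])
x=[527.6,-293.7,-.142]; A=Rz(x[2]); W=lambda q:A@np.array(q,float)+[x[0],x[1],0]
im=cv2.resize(p["image"][100:300,220:420],None,fx=3,fy=3,interpolation=cv2.INTER_CUBIC); raw=im.copy()
def poly(P,col):
    u=((proj(p,np.array(P))-[220,100]+.5)*3).round().astype(np.int32); cv2.polylines(im,[u],True,col,1)
for a in (41,36): poly([W(hop(c)) for c in ((a,a,0),(a,-a,0),(-a,-a,0),(-a,a,0))],(0,255,0))
th=np.linspace(0,6.28,40)
for z,c in ((-6,(255,255,0)),(6,(0,255,255))): poly([W(hop((-16+20*np.cos(t),20*np.sin(t),z))) for t in th],c)
cv2.imwrite("pics/ov22.png",np.hstack([raw,im])[::1,:,::-1][:, :]); 
i=cv2.imread("pics/ov22.png"); cv2.imwrite("pics/ov22.png",cv2.resize(i,(800,400)))
q=shot("scene","s22.png"); t=shot("top","t22.png")
for n in ("refill","hopper","lid","mat"):
    for k in (p,q,t):
        for r in landmark_of(n,k)[:1]: print(n,np.round(r["uv"],1),round(r["conf"],2),atz(k,r["uv"],20 if n=="lid" else 0).round(1))
print("pred floor end",proj(p,W(hop((-16,0,-116)))),proj(q,W(hop((-16,0,-116)))))
E
```

```text
[ 462.25746731 -285.41504422  349.36627601] [-0.99967518 -0.43219786 -0.56056689]
refill [318.8 229.8] 0.97 [ 570.7 -306.7    0. ]
refill [438.5 234.8] 0.71 [ 551.9 -311.8    0. ]
hopper [195.7 191.1] 0.69 [ 192.  -319.5    0. ]
hopper [446.3 247.3] 0.94 [ 516.6 -331.2    0. ]
lid [526.7 156.8] 0.94 [491.1   6.6  20. ]
lid [308.4 220.6] 0.81 [495.    9.9  20. ]
lid [322.6 257.3] 0.63 [492.5  13.7  20. ]
mat [305.1 228.4] 0.93 [503.8  -2.9   0. ]
pred floor end [323.21392246 231.80226145] [200.15969205 235.31098523]
```

View pics/ov22.png

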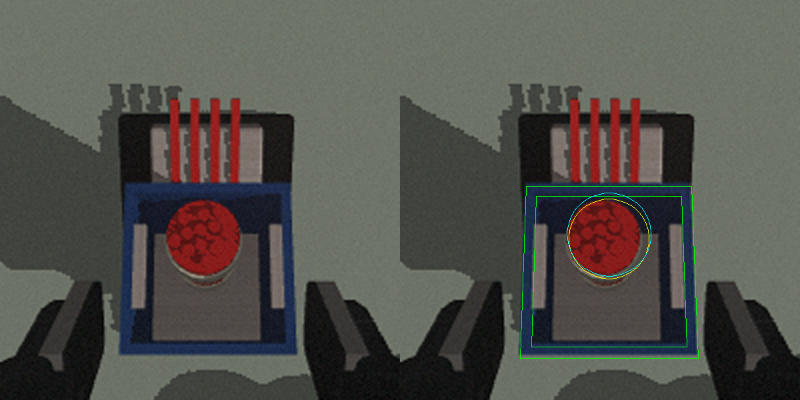

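View pics/s22.png

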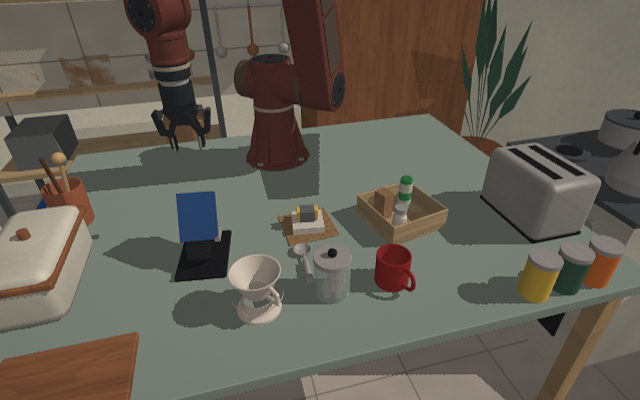

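View pics/t22.png

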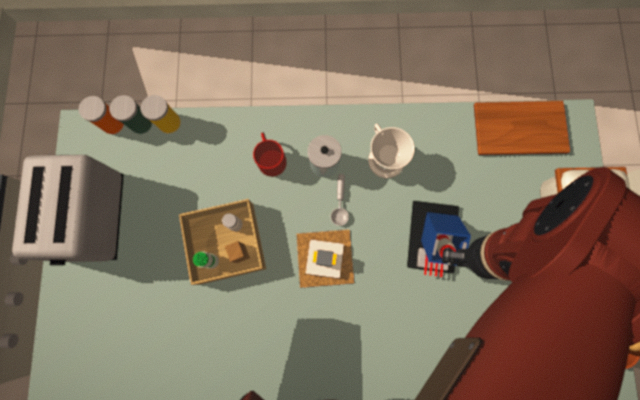

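```bash
python3 - <<'E'
from ov import *
pa=pickle.load(open("pw16.pkl","rb")); 
import copy
a=copy.copy(pa); a["image"]=cv2.imread("pics/w21.png")[:,:,::-1].copy(); a["st"]=dict(pa["st"]); a["st"]["position"]=np.array([472.528,-285.741,250.889])
b=shot("wrist","w23.png"); print(b["st"]["position"],state()["t"])
x=[527.6,-293.7,-.142]; A=Rz(x[2]); 
rs=[]
for p in (a,b):
    hsv=cv2.cvtColor(p["image"],cv2.COLOR_RGB2HSV)
    m=cv2.inRange(hsv,(0,150,40),(8,255,255))|cv2.inRange(hsv,(172,150,40),(180,255,255))
    m=cv2.morphologyEx(m,cv2.MORPH_OPEN,np.ones((9,9),np.uint8))
    n,l,st,c=cv2.connectedComponentsWithStats(m)
    k=1+np.argmin([abs(c[i][0]-320)+abs(c[i][1]-235) for i in range(1,n)]); print(st[k],c[k]); rs.append(ray(p,c[k]))
X,e=tri(rs); h=Rh.T@(A.T@(X-[x[0],x[1],0])-[-30,0,175]); print(X,e,"in hopper",h)
for o,d in rs:
    oo=Rh.T@(A.T@(o-[x[0],x[1],0])-[-30,0,175]); dd=Rh.T@A.T@d
    for z in (-16,-6,4): print(z,(oo+dd*(z-oo[2])/dd[2]).round(1),end=";")
    print()
E
```

```text
[ 462.63258809 -285.79169235  350.94122229] 21.05
[ 292  231   56   57 2531] [319.64796523 258.99723429]
[ 305  199   35   36 1051] [321.96289248 216.61655566]
[ 488.15569792 -290.57441303  157.91222721] [np.float64(0.020715391956214156), np.float64(0.020715391956429043)] in hopper [-17.02170773  -2.48815875  -9.60763395]
-16 [-17.2  -2.6 -16. ];-6 [-16.9  -2.5  -6. ];4 [-16.7  -2.4   4. ];
-16 [-18.1  -2.5 -16. ];-6 [-16.4  -2.5  -6. ];4 [-14.7  -2.5   4. ];
```

```bash
python3 - <<'E'
from station import *
s=state(); print(s["t"],s["contact_force"]); print(hand_in())
E
```

```text
21.05 [-0.78323694  0.21443366 -0.0808754 ]
the job is handed in; nothing more can be done
None
```

The job is done and handed in at 21.05 s of the 58 s allowed. No verdict came back.

**Lid:** I pinched both buttons until the fingers stopped at about 46 mm and drew the lid off along the hopper's axis. The tool could only point straight down, so I set the lid's front edge on the mat and tipped it upright in the grip before letting go. The last pictures show it upright and flat on the cork. The wrist camera puts it at about (491, 7) mm, against about (491, 6) mm for the mat's middle. The fixed cameras put it up to about 8 mm away, well inside the 35 mm limit.

**Red bundle:** I took it from the crate, let it tilt to the hopper's lean on the chamber wall, and released it so that it slid down. Two wrist views place its upper end about 10 mm below the rim; fully home is 6 mm. It lies on the lower wall, in line with the hopper.

**Surroundings:** The crate items, mug, dripper, jar and spoon look undisturbed. The gripper ended clear of everything, with near-zero contact force.

**Checks that disagreed:**
- The cameras differed by up to about 8 mm on where the dispenser stands; I used the close-up wrist camera, and the fits confirmed it.
- The bundle's upper end looked about 10% smaller than its 40 mm diameter. It looked the same while held in the gripper, so I took this to be how the stirrer ends look, not a sign of wrong depth.
- While pinching the buttons there was a brief upward force of about 13 N on the tool. It was gone once the lid lifted.

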